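Fetch the rear board carrier from a crowded hook

TASK

Three board carriers hang on one hook of this electronics repair bench. One at a time, gently move the two front ones over to the spare hook (its arm has been clamped at an unknown height, so feel for it), without letting them down on the table; then take the rear carrier, the one with the eight-sided window, off its hook and stand it fully down in the slot of the black holder. Let go of everything, push hard on nothing, and leave the other things on the bench where they are.

Things in the scene. Friction and masses are not known exactly. Their poses are not given: they have to be found in the camera images.
- target: The rear carrier, wanted: window eight-sided. Aluminium plate 64 mm wide (y), 6 thick (x), hanging upright, about 0.11 kg. Origin: centre of its lower edge, z up. Heights above that edge: window 14 to 54, hanging hole (20 wide, centred) 62 to 85, full-width shoulder at 93, grey grip tab on top 93 to 129.
- target_tab (a point): Middle of the rear carrier's grip tab, 111 mm above its lower edge. The tab is 14 mm wide in y, 10 thick in x, 36 high: pinch it across y from above with the fingertips 6 to 12 mm above the shoulder (not on it). All three carriers have the same tab.
- front_square: A front carrier with one plain square window; hangs first or second from the hook's tip. Sizes, hole, tab, origin and axes as target.
- front_bar: A front carrier whose window is split in two by an upright bar; hangs first or second from the hook's tip. Sizes, hole, tab, origin and axes as target.
- full_stand: The crowded hook's stand, fixed: foot plate 130 x 100 x 10 mm, 14 mm post 175 high. Origin: on the table under the post's axis. Hook arm: level round bar 8 mm thick, running from the post 120 mm along -x, axis 140 mm above the table. The carriers hang square across it at x about -35 (rear), -65, -95 mm, lower edges 59 mm above the table.
- full_lip (a point): Rounded top of the lip that turns up at the end of the crowded hook's arm (8 mm bar, x = -120 mm, top 14 mm above the arm's axis). To come off, a carrier must be raised 10 to 15 mm from where it hangs (its hole then clears both the lip and the arm's underside) and drawn off along -x.
- spare_stand: The spare hook's stand, fixed, empty. Foot, post, origin, axes, arm and lip shaped as at the crowded stand, but the arm is on a hand-tightened collar: its axis is somewhere from 125 to 155 mm above the table, and these readings do not tell where. It is stiff and does not give under allowed forces. More than 25 N on either stand, a hook or the holder is too hard.
- spare_reach (a point): Fixed point of the spare stand at x = -120 mm, 140 mm above the table: the lip is straight above or below it, its top anywhere from 139 to 169 mm above the table; touch it from above to find it. A carrier goes on past the lip with its hole's upper edge above the lip's top and its lower edge below the arm (18 mm in a 23 mm hole), then is lowered.
- holder: Black slotted block, fixed, 44 x 100 x 34 mm (x, y, z) on a thin steel foot 90 x 120 x 6 mm. Origin: centre of its underside. In its top an open slot along its y, 68 mm long, 9 mm wide in x, 24 mm deep (floor 10 mm above the table), mouth bevelled 1.5 mm. The carrier's lower edge goes in, either face forward.
- spool: Bystander, to be left alone: steel spool 56 mm wide, 41 mm high. Origin: centre of its underside.
- flux_jar: Bystander, to be left alone: small amber jar with a black cap, 44 mm wide, 50 mm high. Origin: centre of its underside.
- parts_tray: Bystander, to be left alone: white divided tray 70 x 90 x 18 mm. Origin: centre of its underside.
- screwdriver: Bystander, to be left alone: screwdriver 150 mm long, lying. Origin: centre of its underside.
- tweezers: Bystander, to be left alone: steel tweezers 110 mm long, lying. Origin: centre of its underside.
- brush_cup: Bystander, to be left alone: glass cup 70 mm wide, 80 mm high. Origin: centre of its underside.
- board_block: Bystander, to be left alone: green circuit-board blank 60 x 45 x 12 mm. Origin: centre of its underside.
Not all that is in view belongs to the job. What is shaped like the target but blue is not meant. What is shaped like the front_bar but orange is not meant.

How it is judged (in metres and radians):
On the way:
1. both front carriers hang released on the spare hook while the rear one still hangs on the crowded hook (contact force between each of front_square, front_bar and spare_stand above 0.3 N and height (world z) of each of front_square, front_bar above 0.035 m and angle between each of front_square, front_bar's own z axis and vertical below 0.2 rad and x of front_square in the frame of spare_stand between -0.118 and -0.012 m and y of front_square in the frame of spare_stand between -0.02 and 0.02 m and linear speed of each of front_square, front_bar below 0.05 m/s and contact force between each of front_square, front_bar and the fingers below 0.1 N and x of front_bar in the frame of spare_stand between -0.118 and -0.012 m and y of front_bar in the frame of spare_stand between -0.02 and 0.02 m and distance of target from where it was at the start of the episode below 0.03 m), for 0.2 s.
At the end, for the whole second after the job is handed in: Both front carriers hang free and still on the spare hook (12 to 118 mm from its post, lower edge over 35 mm up, within 0.2 rad of upright). The eight-sided-window carrier stands at rest in the slot, within 2.5 mm of its floor, 5 mm across, 6 mm along, 0.2 rad of upright (contact force between each of front_square, front_bar and spare_stand above 0.3 N and height (world z) of each of front_square, front_bar above 0.035 m and angle between each of front_square, front_bar, target's own z axis and vertical below 0.2 rad and x of front_square in the frame of spare_stand between -0.118 and -0.012 m and y of front_square in the frame of spare_stand between -0.02 and 0.02 m and linear speed of each of front_square, front_bar below 0.05 m/s and contact force between each of front_square, front_bar and the fingers below 0.1 N and x of front_bar in the frame of spare_stand between -0.118 and -0.012 m and y of front_bar in the frame of spare_stand between -0.02 and 0.02 m and z of target in the frame of holder between 0.006 and 0.0125 m and x of target in the frame of holder between -0.005 and 0.005 m and y of target in the frame of holder between -0.006 and 0.006 m and linear speed of target below 0.02 m/s); the robot touches nothing.
It fails at once if a push of more than 25 N on the spare hook or its stand (contact force between spare_stand and anything else above 25 N).
It fails at once if a push of more than 25 N on the crowded hook or its stand (contact force between full_stand and anything else above 25 N).
It fails at once if a push of more than 25 N on the holder (contact force between holder and anything else above 25 N).
It fails at once if a front carrier is let down or dropped (lower edge under 20 mm above the table) (height (world z) of any of front_square, front_bar below 0.02 m).
It fails at once if a bystander is shifted by more than 30 mm (distance of any of spool, flux_jar, parts_tray, screwdriver, tweezers, brush_cup, board_block from where it was at the start of the episode above 0.03 m).
It also fails if it takes over 72 s, if anything falls off the work surface, if the arm or the gripper's body presses on something with over 40 N, if the wrist force passes 120 N, or if a joint passes its speed limit or range.

ROBOT

A 6-joint arm with a two-finger parallel gripper is mounted at the origin on the work surface. World frame = base frame: x ahead of the robot, y to its left, z up, the work surface at z = 0. Lengths are in mm, angles in rad, forces in N, time in s.
With the tool pointing down it reaches from about 350 to 775 mm from the base axis. Payload 7.3 kg.
Tool frame: the origin (TCP) lies on the centre line of the jaws, within the pads' length; the fingertips stand 22 mm ahead of it and the grasp point (between the pads) lies 3 mm ahead of it (bot.finger_overhang is the distance from the TCP to the fingertips, in mm); y points along the fingers, z is the direction in which the jaws open and shut, and the axes are right-handed (so a half turn about y gives the same grasp; the last joint's range is limited). The gripper opens to 92 mm and grips with 3 to 60 N. Pads are 19 mm wide; open, the fingers measure 130 mm over their backs; the gripper's body (75 mm by 190 mm) begins 47 mm behind the grasp point.
Start: joints at [-1.318, 0.342, 1.524, -0, 1.275, -0.146], TCP at [203.888, -483.813, 227.741] pointing down, gripper open.
Joint ranges: [-2.53, 2.53], [-0.77, 2.02], [0.04, 2.7], [-1, 4.14], [0.28, 2.66], [-3.11, 3.11]. Speed limits (rad/s): [2.57, 2.57, 3.14, 3.14, 3.14, 3.14].

INTERFACE

Orientations are given as [roll, pitch, yaw] about the fixed x, y, z axes, in that order (R = Rz(yaw) Ry(pitch) Rx(roll)).
In Python, from plant import bot, viewer, find_in, spot_point gives the robot as it stands.
- The arm moves only by the tool send_rows, never from a script. Its argument "moves" is a list of rows, each a list of 3 entries, a list of its own where there are three numbers: the shift along the tool's x, y, z in mm, then the turn, a rotation vector about the tool's x, y, z in degrees, then the finger opening in mm, from 0 to 91.8. A call has 1 to 20 rows; each row shifts and turns the pose as measured when the row begins, along the tool's axes as they then stand; what a row does not reach is not made up. A row lasts 1/8 s, in which the tool goes at most 62.5 mm and 10.7 degrees, less where a joint would pass 70% of its speed; a pose out of reach is approached as far as the arm can. A call with a gripper value outside its range is refused whole. The fingers move at their own pace and stop on an object; the grip force is fixed at half the most. Time passes only in rows, so rows that do not move let the fingers close. It gives the time, the measured TCP pose, the force and the opening at its end, in the units of the state.
- bot.get_obs(): the state, without advancing time (a new reading comes with each control period).
- viewer.capture(name): name is "scene" or "top" or "wrist"; returns the picture (480x640x3 uint8, blue, green, red); there is no depth.
- viewer.camera_model(name): a dict with "fx", "fy", "cx", "cy" (pixels), "distortion" ([k1, k2, p1, p2, k3] as OpenCV has them; the pictures are not rectified), "rvec" (rotation vector, rad) and "tvec" (3), from world to camera coordinates, as OpenCV has them. Camera axes: x right, y down, z forward; pixel columns grow to the right and rows downward; lengths in mm; the calibration is good to about 2 mm. A picture is of the moment at which its call begins: read the wrist's pose just before it. camera_model takes no time and is no camera call; for the wrist camera it gives the pose at the moment of the call.
- bot.close_job(): hands the job in, once; it reports no verdict.
Trained networks look in the newest picture that a camera, given by its name, has taken for a name from the list of things; names that differ only in an ending like _2 or _b are one class to them, and where a whole thing is asked for, a point or a joint stands for the part that bears it (a point fixed in the world has none). Each returns a list of dicts, best first, with "conf" (0 to 1); they miss things now and then, are a little off and sometimes report something else, mostly with a low value. They report only what shows in the picture. A call takes as long as a camera call. They do not tell look-alikes from the thing itself.
- find_in(camera, thing): "extent" ([centre column, centre row, width, height] in pixels, round what is visible of it).
- spot_point(camera, thing): "point" ([column, row] in pixels: a listed point, or the origin of a listed thing).
The state is a dict: "time": time; "joint_positions": joint angles; "dq": joint speeds; "tau": joint torques, N m; "tool_pos": TCP position; "tcp_rot": TCP orientation; "contact_force": force on the tool from outside, world axes, zero at the start; "moment": the same for the moment, N m; "grip_width": finger opening in mm.
Only numpy, scipy, OpenCV 4.12 (cv2) and the standard library are available. Lean on these libraries where they do the work, as an engineer would, in place of code of your own. Each camera call takes 0.05 s, during which the arm holds its last target.

## Working session

There is one attempt and no reset: what is moved stays moved. The work goes in short steps, Python scripts to look and compute and a tool call to move; the robot and the scene stay as the last step left them, time stands still between calls to the robot, and variables do not carry over. Pictures are saved under pics/ and viewed, and the job is handed in when it is done.

Besides the shell and the picture viewer there is one more tool, called after "Request:" as a command line: name --argument value ..., lists and objects as JSON in quotes. send_rows: Moves the arm, as the interface text tells. Its arguments: {"type":"object","properties":{"moves":{"type":"array","items":{"type":"array"}}},"required":["moves"]}

```bash
ls; mkdir -p pics; python3 - <<'E'
from plant import bot, viewer, find_in, spot_point
import cv2
print(bot.get_obs())
for c in ["scene","top","wrist"]:
    im=viewer.capture(c); cv2.imwrite(f"pics/{c}0.png",im); print(c,viewer.camera_model(c))
    for t in ["target","target_tab","front_square","front_bar","full_stand","full_lip","spare_stand","spare_reach","holder"]:
        r=spot_point(c,t); print(t,[(round(d["conf"],2),[round(x) for x in d["point"]]) for d in r[:4]])
E
```

```text
pics
{'time': 0.0, 'joint_positions': array([-1.31800116e+00,  3.42735389e-01,  1.52501953e+00,  9.35767690e-06,
        1.27540335e+00, -1.46013482e-01]), 'dq': array([ 4.24220243e-05,  1.51756342e-03,  1.24956869e-04,  5.41811108e-05,
       -7.84575678e-04,  7.69445078e-05]), 'tau': array([ 8.18914286e-04, -4.31237590e+01, -2.44215095e+01,  7.18236342e-02,
        5.59822388e-02, -1.62210345e-04]), 'tool_pos': array([ 203.78183209, -483.39373693,  227.03751507]), 'tcp_rot': array([-1.57234398e+00,  2.36642379e-04, -2.74278692e+00]), 'contact_force': array([ 0.29148978, -0.30820944,  0.07520302]), 'moment': array([-0.03281063, -0.0180404 ,  0.0034297 ]), 'grip_width': 91.70134556510706}
scene {'fx': 477.33943536302723, 'fy': 477.33943536302723, 'cx': 316.5773987587964, 'cy': 241.0939331029827, 'distortion': array([0.033497, 0.      , 0.      , 0.      , 0.      ]), 'rvec': array([ 0.94261699,  2.41727593, -1.09414745]), 'tvec': array([ 395.74041046, -145.78108777, 1234.34398055])}
target [(0.88, [358, 341]), (0.83, [311, 308])]
target_tab [(0.94, [365, 295]), (0.86, [310, 265]), (0
[... 732 characters left out ...]
 [226, 194])]
front_square [(0.58, [231, 222])]
front_bar [(0.75, [229, 209]), (0.63, [273, 308])]
full_stand [(0.69, [228, 183])]
full_lip [(0.56, [222, 231])]
spare_stand [(0.8, [388, 178]), (0.33, [400, 230])]
spare_reach [(0.73, [401, 228])]
holder [(0.69, [339, 266])]
wrist {'fx': 380.054208919889, 'fy': 380.054208919889, 'cx': 320.20704870307173, 'cy': 239.61484042613026, 'distortion': array([0.01515205, 0.        , 0.        , 0.        , 0.        ]), 'rvec': array([-2.39646945,  1.58962691,  0.24601144]), 'tvec': array([-525.1449751 ,  -37.31582589,  390.85700694])}
target []
target_tab []
front_square []
front_bar []
full_stand []
full_lip []
spare_stand []
spare_reach []
holder []
```

View pics/scene0.png

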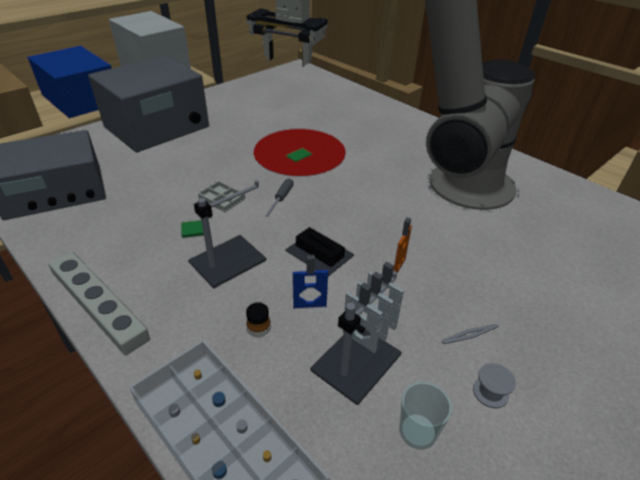

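View pics/top0.png

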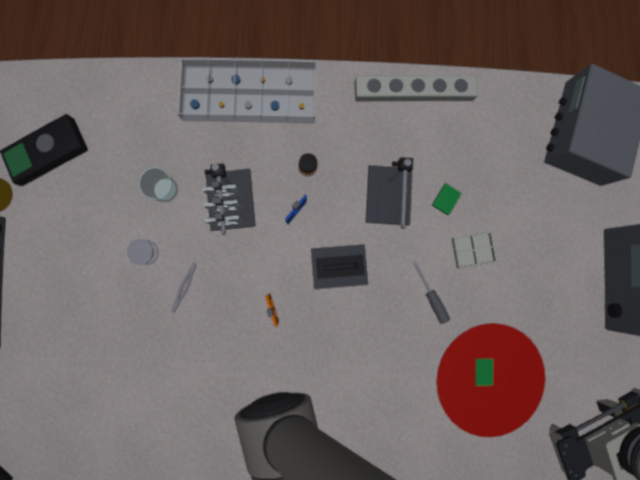

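View pics/wrist0.png

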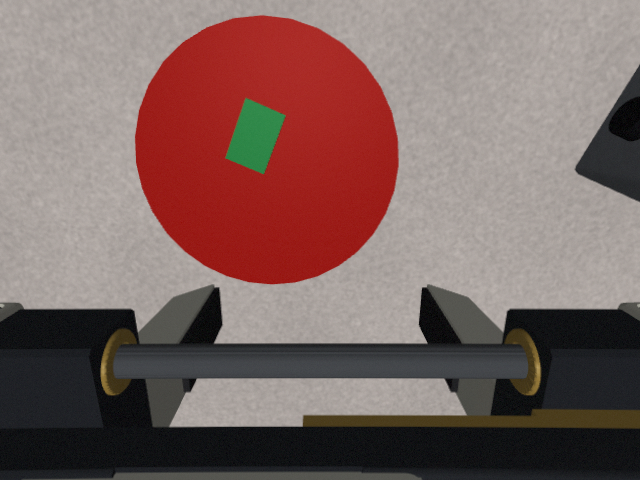

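```bash
cat > h.py <<'E'
import numpy as np, cv2
from scipy.spatial.transform import Rotation as R
def ray(m,p):
    K=np.array([[m["fx"],0,m["cx"]],[0,m["fy"],m["cy"]],[0,0,1.]])
    u=cv2.undistortPoints(np.array([[p]],float),K,np.array(m["distortion"]))[0,0]
    Rm=cv2.Rodrigues(np.array(m["rvec"]))[0]; t=np.array(m["tvec"])
    c=-Rm.T@t; d=Rm.T@np.array([u[0],u[1],1]); return c,d/np.linalg.norm(d)
def tri(obs):
    A=np.zeros((3,3));b=np.zeros(3)
    for m,p in obs:
        c,d=ray(m,p);P=np.eye(3)-np.outer(d,d);A+=P;b+=P@c
    X=np.linalg.solve(A,b)
    res=[np.linalg.norm((np.eye(3)-np.outer(d,d))@(X-c)) for c,d in [ray(*o) for o in obs]]
    return X.round(1),np.round(res,1)
def atz(m,p,z):
    c,d=ray(m,p); return (c+d*(z-c[2])/d[2]).round(1)
def proj(m,X):
    K=np.array([[m["fx"],0,m["cx"]],[0,m["fy"],m["cy"]],[0,0,1.]])
    return cv2.projectPoints(np.array([X],float),np.array(m["rvec"]),np.array(m["tvec"]),K,np.array(m["distortion"]))[0][0,0].round(1)
E
python3 - <<'E'
from h import *
from plant import viewer
s=viewer.camera_model("scene");t=viewer.camera_model("top")
for n,a,b in [("full_stand",(345,378),(228,183)),("full_lip",(398,272),(222,231)),("spare_stand",(214,269),(388,178)),("spare_reach",(256,187),(401,228)),("holder",(316,253),(339,266)),("tabrear",(365,295),(219,185))]:
    print(n,*tri([(s,a),(t,b)]))
print(atz(t,(387,194),10),atz(t,(339,266),40),atz(t,(297,208),100),atz(t,(272,310),100))
im=cv2.imread("pics/top0.png");cv2.imwrite("pics/topA.png",cv2.resize(im[140:330,190:440],None,fx=3,fy=3,interpolation=cv2.INTER_CUBIC))
im=cv2.imread("pics/scene0.png");cv2.imwrite("pics/sceneA.png",cv2.resize(im[170:410,180:440],None,fx=2.4,fy=2.4,interpolation=cv2.INTER_CUBIC))
E
```

```text
full_stand [652.2 181.7   1.2] [2.5 2.5]
full_lip [531.4 166.5 155.7] [4.3 4.3]
spare_stand [ 669.6 -174.6    6. ] [3.4 3.4]
spare_reach [ 546.9 -173.7  150.6] [0.7 0.7]
holder [475.2 -71.    1. ] [2. 2.]
tabrear [615.9 172.2 167.8] [3.6 3.6]
[ 635.1 -174.    10. ] [473.6 -66.   40. ] [587.2  24.8 100. ] [384.6  70.3 100. ]
```

View pics/topA.png

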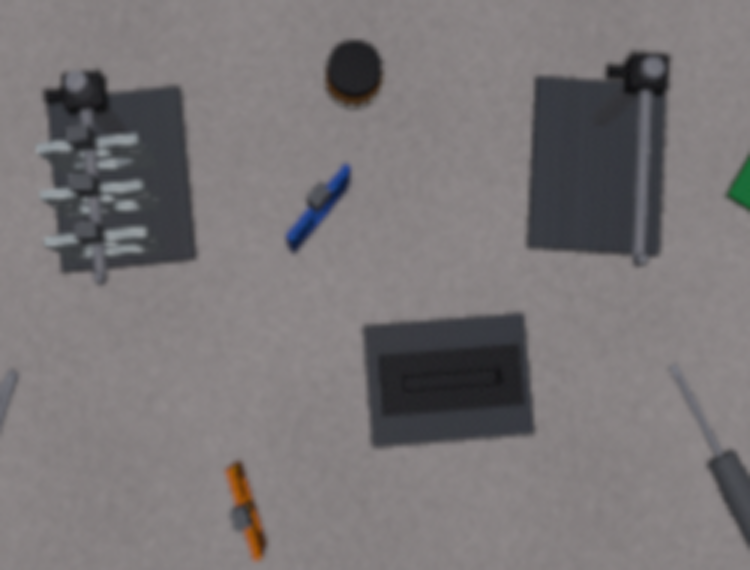

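View pics/sceneA.png

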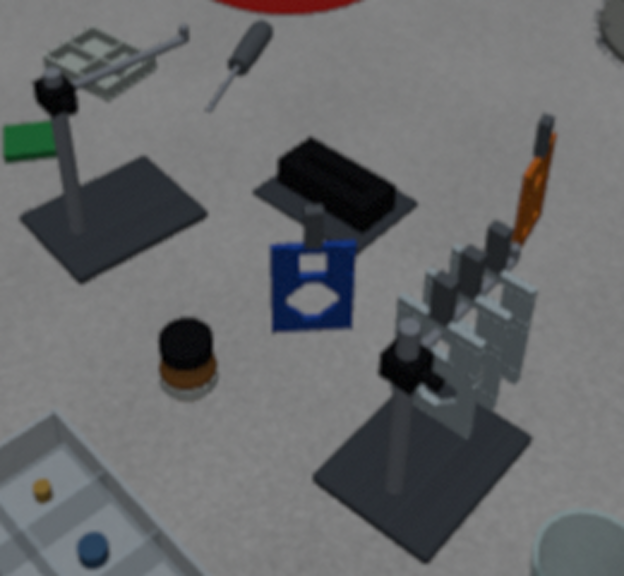

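```bash
python3 - <<'E'
from h import *
from plant import viewer,bot
m=viewer.camera_model("wrist");o=bot.get_obs()
c,d=ray(m,(320,240));print(c,d)
T=R.from_euler('xyz',o["tcp_rot"]).as_matrix()
print("cam in tool",T.T@(c-o["tool_pos"]),T.T@d, "img right in tool",T.T@cv2.Rodrigues(m["rvec"])[0][0])
print(T.T@(np.array([480,180,330])-o["tool_pos"]))
E
```

```text
[ 280.23888351 -451.78401146  383.78914705] [-0.27945453 -0.11720577 -0.95297847]
cam in tool [-8.27806063e+01 -1.56072732e+02  1.51173191e-01] [ 3.03017099e-01  9.52984961e-01 -5.48885006e-04] img right in tool [-5.78664091e-04  1.88295834e-04  9.99999815e-01]
[-512.21246408 -102.30983183 -504.47407704]
```

Request:
send_rows --moves '[[[-49,-10,-21],[0,7.6,0],91],[[-46,-10,-27],[0,7.6,0],91],[[-42,-10,-33],[0,7.6,0],91],[[-37,-10,-38],[0,0,0],91],[[-37,-10,-38],[0,0,0],91],[[-37,-10,-38],[0,0,0],91],[[-37,-10,-38],[0,0,0],91],[[-37,-10,-38],[0,0,0],60],[[0,0,0],[0,0,0],60]]'

```text
time: 2.62
tool_pos: [512.5, -173.3, 310.3]
tcp_rot: [-1.57, 0.003, 3.126]
contact_force: [-0.3, -0.2, -0.4]
grip_width: 75.7
```

```bash
cat > look.py <<'E'
import sys,json
from h import *
from plant import viewer,bot,spot_point
def look(tag,things=()):
    m=viewer.camera_model("wrist"); im=viewer.capture("wrist"); cv2.imwrite(f"pics/{tag}.png",im)
    json.dump({k:np.array(v).tolist() for k,v in m.items()},open(f"pics/{tag}.json","w"))
    for t in things:
        print(t,[(round(d["conf"],2),np.round(d["point"],1).tolist()) for d in spot_point("wrist",t)[:4]])
def cam(tag): return json.load(open(f"pics/{tag}.json"))
E
python3 -c "
from look import *
o=bot.get_obs();print(o['time'],o['tool_pos'],o['tcp_rot'],o['dq'])
look('w1',['spare_stand','spare_reach','holder'])"
```

```text
2.625 [ 512.47387488 -173.34013375  310.27418118] [-1.56996755e+00  2.81197129e-03  3.12590038e+00] [-0.03813075 -0.00707935  0.03442457 -0.03263243  0.00154834 -0.01170566]
spare_stand [(0.68, [325.4, 50.8]), (0.48, [482.3, 178.7])]
spare_reach [(0.62, [319.0, 179.7])]
holder [(0.65, [240.1, 224.7]), (0.42, [484.3, 183.2])]
```

View pics/w1.png

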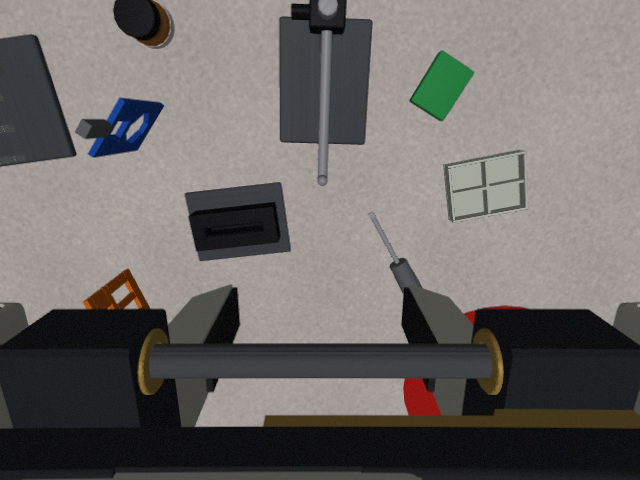

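```bash
python3 - <<'E'
from look import *
s=viewer.camera_model("scene");t=viewer.camera_model("top");w=cam('w1')
print("lip",*tri([(s,(256.5,183.5)),(t,(403.3,227)),(w,(322.5,180.5))]), tri([(s,(256.5,183.5)),(w,(322.5,180.5))]),tri([(t,(403.3,227)),(w,(322.5,180.5))]))
# spare: foot corners z=10
P=[(280,18),(280,141),(365,143),(371,20)]
for p in P: print(atz(w,p,10))
for z in(135,140,145,150): print(z,atz(w,(326,60),z-0),atz(w,(323,165),z))
for n,p in [("holder top corners",[(190,212),(275,206),(280,243),(197,251)])]:
    for q in p: print(n,atz(w,q,34 if 0 else 40))
cv2.imwrite("pics/w1h.png",cv2.resize(cv2.imread("pics/w1.png")[170:270,170:300],None,fx=5,fy=5,interpolation=cv2.INTER_CUBIC))
E
```

```text
lip [ 547.1 -175.2  158.3] [1.8 0.8 1.2] (array([ 546.9, -174.9,  158. ]), array([1.5, 1.5])) (array([ 547.9, -175.9,  157.2]), array([0.3, 0.3]))
[ 698.2 -133.5   10. ]
[ 572.4 -127.5   10. ]
[ 568.6 -226.4   10. ]
[ 694.9 -230.    10. ]
135 [ 640.1 -179.8  135. ] [ 558.  -176.4  135. ]
140 [ 639.4 -179.7  140. ] [ 558.6 -176.4  140. ]
145 [ 638.7 -179.7  145. ] [ 559.1 -176.3  145. ]
150 [ 638.1 -179.6  150. ] [ 559.7 -176.3  150. ]
holder top corners [496.4 -23.6  40. ]
holder top corners [ 502.  -121.4   40. ]
holder top corners [ 457.4 -125.1   40. ]
holder top corners [449.  -26.3  40. ]
```

View pics/w1h.png

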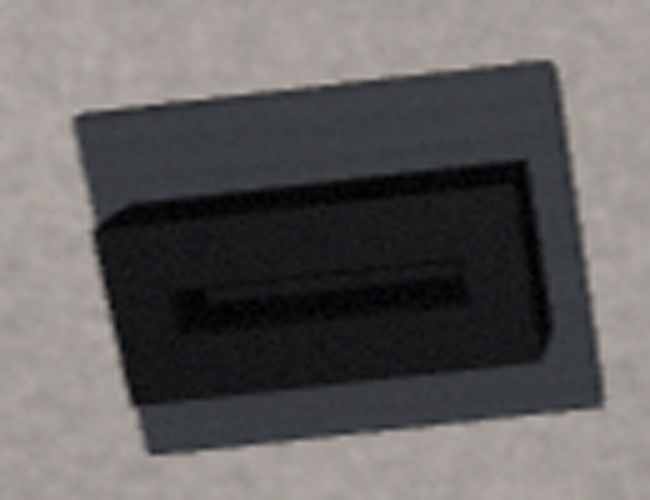

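Request:
send_rows --moves '[[[2,0,-58],[0,0,0],60],[[2,0,-58],[0,0,0],60],[[2,0,-58],[0,0,0],60],[[2,0,-58],[0,0,0],60],[[2,0,-58],[0,0,0],60],[[2,0,-58],[0,-1,0],60],[[0,0,0],[0,0,0],60]]'

```text
time: 3.7
tool_pos: [505.4, 170.1, 307.5]
tcp_rot: [-1.569, -0.002, 3.117]
contact_force: [0.2, -0.4, -0.3]
grip_width: 59.9
```

```bash
python3 -c "
from look import *
look('w2',['full_stand','full_lip','target_tab','front_square','front_bar'])
cv2.imwrite('pics/w2z.png',cv2.resize(cv2.imread('pics/w2.png')[0:240,160:480],None,fx=2.4,fy=2.4,interpolation=cv2.INTER_CUBIC))"
```

```text
full_stand [(0.94, [311.6, 61.0]), (0.54, [472.4, 6.6])]
full_lip [(0.64, [326.9, 193.8])]
target_tab [(0.63, [314.5, 76.1]), (0.63, [480.0, 107.6])]
front_square [(0.86, [323.3, 149.6]), (0.72, [170.0, 199.0])]
front_bar [(0.67, [320.2, 120.6]), (0.6, [396.8, 283.2])]
```

View pics/w2z.png

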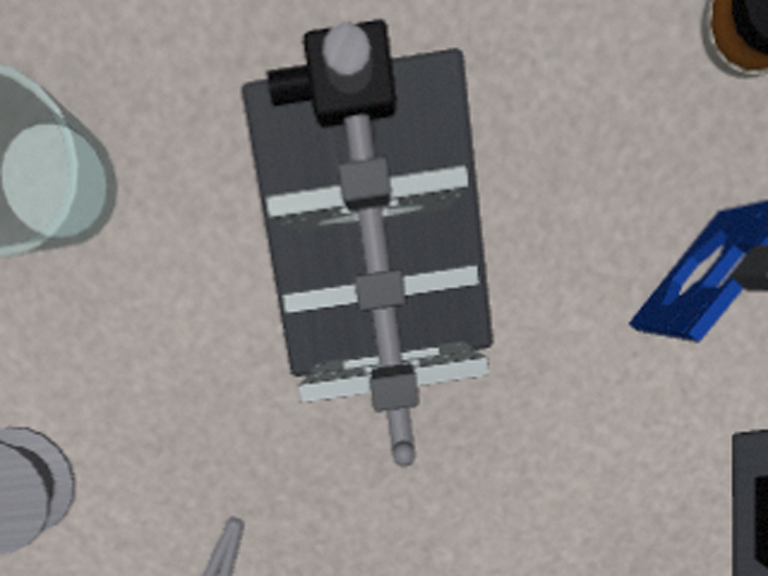

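```bash
python3 - <<'E'
from look import *
s=viewer.camera_model("scene");t=viewer.camera_model("top");w=cam('w2')
f=lambda p:(160+p[0]/2.4,p[1]/2.4)
for n,p in dict(rear=(364,177),mid=(379.5,289),front=(395,392)).items(): print(n,atz(w,f(p),188))
print("lip",atz(w,f((404,450)),154))
for a,b in [((267,206),(468,179)),((284,304),(478,276)),((299,394),(489,367))]:
    A,B=atz(w,f(a),152),atz(w,f(b),152);print((A+B)/2,np.degrees(np.arctan2(-(B-A)[0],-(B-A)[1])),"len",np.linalg.norm(B-A))
for p in [(243,86),(293,376),(492,345),(462,50)]: print("foot",atz(w,f(p),10))
# tri with scene tabs top: scene zoom 2.4
g=lambda p:(180+p[0]/2.4,170+p[1]/2.4)
hh=lambda p:(190+p[0]/3,140+p[1]/3)
for n,a,b,c in [("rear",(442,278),(364,177),(78,133)),("mid",(471,254),(379.5,289),(83,178)),("front",(498,229),(395,392),(88,226))]:
  print(n,tri([(s,g(a)),(w,f(b))]),tri([(s,g(a)),(w,f(b)),(t,hh(c))]))
print(bot.get_obs()["tool_pos"],bot.get_obs()["tcp_rot"])
E
```

```text
rear [616.6 173.1 188. ]
mid [587.  169.5 188. ]
front [557.7 165.6 188. ]
lip [534.4 162.6 154. ]
[615.8 172.8 152. ] -5.746269209796221 len 63.92120149058526
[586.45 169.35 152.  ] -6.3997920498425644 len 63.6969387019502
[557.5  165.65 152.  ] -6.605766847710797 len 64.3270549613458
foot [673.  228.6  10. ]
foot [546.7 213.4  10. ]
foot [559.  116.6  10. ]
foot [684.8 131.5  10. ]
rear (array([616.5, 173.2, 188. ]), array([0.2, 0.2])) (array([616. , 172.4, 186.8]), array([0.6, 1. , 1.1]))
mid (array([586.7, 170. , 186.2]), array([0.6, 0.6])) (array([587.3, 169.2, 186. ]), array([1.6, 0.5, 2.1]))
front (array([557. , 166.3, 186. ]), array([0.8, 0.8])) (array([558. , 165.4, 186.2]), array([2.1, 0.5, 2.5]))
[506.2449523  166.30534972 307.85756885] [-1.56811610e+00 -1.18360203e-03  3.11114640e+00]
```

Request:
send_rows --moves '[[[-9,15,57],[0,0,0],0],[[-9,15,57],[0,0,0],0],[[-9,15,57],[0,0,0],0],[[-9,15,57],[0,0,0],0],[[-8,15,57],[0,0,0],0],[[-8,15,56],[0,0,0],0],[[0,0,0],[0,0,0],0]]'

```text
time: 4.88
tool_pos: [546.3, -195.3, 216.9]
tcp_rot: [-1.568, 0.003, 3.1]
contact_force: [0.8, -0.4, -0.6]
grip_width: 0.9
```

Request:
send_rows --moves '[[[0,15,-20],[0,0,0],0],[[0,12,0],[0,0,0],0],[[0,0,0],[0,0,0],0]]'

```text
time: 5.25
tool_pos: [546.3, -176.9, 189.9]
tcp_rot: [-1.568, 0.004, 3.096]
contact_force: [0.3, -0.6, -0.4]
grip_width: 0.8
```

```bash
python3 -c "
from look import *
look('w3',[])"
```

```text
(no output)
```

View pics/w3.png

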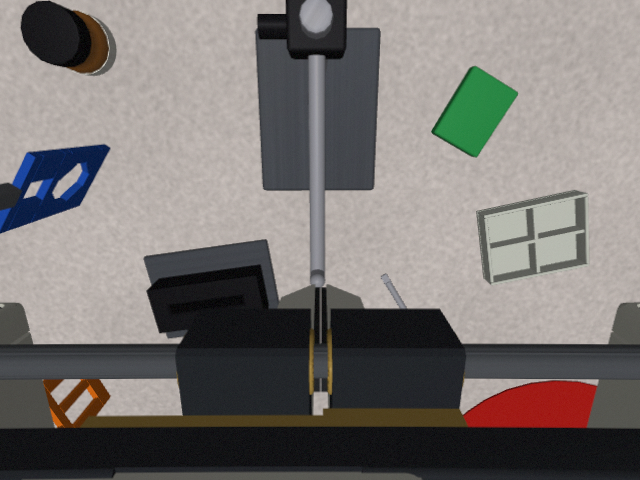

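Request:
send_rows --moves '[[[0,3,0],[0,0,0],0],[[0,2,0],[0,0,0],0],[[0,1,0],[0,0,0],0],[[0,0,0],[0,0,0],0]]'

```text
time: 5.8
tool_pos: [547.4, -177.4, 185.7]
tcp_rot: [-1.567, 0.008, 3.096]
contact_force: [0.2, 0.0, -0.1]
grip_width: 0.5
```

Request:
send_rows --moves '[[[0,2,0],[0,0,0],0],[[0,2,0],[0,0,0],0],[[0,1,0],[0,0,0],0]]'

```text
time: 6.18
tool_pos: [547.5, -177.5, 180.5]
tcp_rot: [-1.567, 0.008, 3.096]
contact_force: [0.0, -0.7, 0.4]
grip_width: 0.5
```

Request:
send_rows --moves '[[[0,1,0],[0,0,0],0]]'

```text
time: 6.3
tool_pos: [547.5, -177.5, 179.4]
tcp_rot: [-1.567, 0.008, 3.096]
contact_force: [0.3, 0.8, 0.1]
grip_width: 0.5
```

Request:
send_rows --moves '[[[0,1,0],[0,0,0],0]]'

```text
time: 6.42
tool_pos: [547.6, -177.5, 178.3]
tcp_rot: [-1.567, 0.008, 3.096]
contact_force: [0.2, 0.1, 0.7]
grip_width: 0.3
```

Request:
send_rows --moves '[[[0,1,0],[0,0,0],0]]'

```text
time: 6.55
tool_pos: [547.6, -177.5, 177.3]
tcp_rot: [-1.567, 0.008, 3.096]
contact_force: [0.7, 0.6, -0.5]
grip_width: 0.3
```

Request:
send_rows --moves '[[[0,1,0],[0,0,0],0]]'

```text
time: 6.68
tool_pos: [547.6, -177.5, 176.2]
tcp_rot: [-1.567, 0.008, 3.096]
contact_force: [0.0, -0.8, -0.1]
grip_width: 0.3
```

Request:
send_rows --moves '[[[0,1,0],[0,0,0],0]]'

```text
time: 6.8
tool_pos: [547.6, -177.5, 175.1]
tcp_rot: [-1.567, 0.008, 3.096]
contact_force: [-0.7, -0.3, 0.3]
grip_width: 0.1
```

```bash
python3 -c "
from look import *
look('w4',[])
cv2.imwrite('pics/w4z.png',cv2.resize(cv2.imread('pics/w4.png')[220:340,240:400],None,fx=4,fy=4,interpolation=cv2.INTER_CUBIC))
s=viewer.capture('scene');cv2.imwrite('pics/s4z.png',cv2.resize(s[150:280,180:330],None,fx=4,fy=4,interpolation=cv2.INTER_CUBIC))
print(bot.get_obs())
"
```

```text
{'time': 6.9, 'joint_positions': array([-4.46219354e-01,  4.73805725e-01,  1.46863106e+00, -7.30567856e-04,
        1.19054919e+00,  1.17039874e+00]), 'dq': array([ 0.0006956 , -0.00148312, -0.00145649,  0.00074584,  0.00271849,
       -0.00142516]), 'tau': array([-9.45683532e-04, -4.91042340e+01, -2.37054455e+01,  5.83267375e-02,
       -1.24652674e-01,  7.06113733e-04]), 'tool_pos': array([ 547.51374452, -177.4767434 ,  175.09176274]), 'tcp_rot': array([-1.56681467,  0.00766051,  3.09605436]), 'contact_force': array([-0.42833977,  0.14718886, -0.27155884]), 'moment': array([0.03234453, 0.03795761, 0.03105717]), 'grip_width': 0.30879827707653695}
```

View pics/w4z.png

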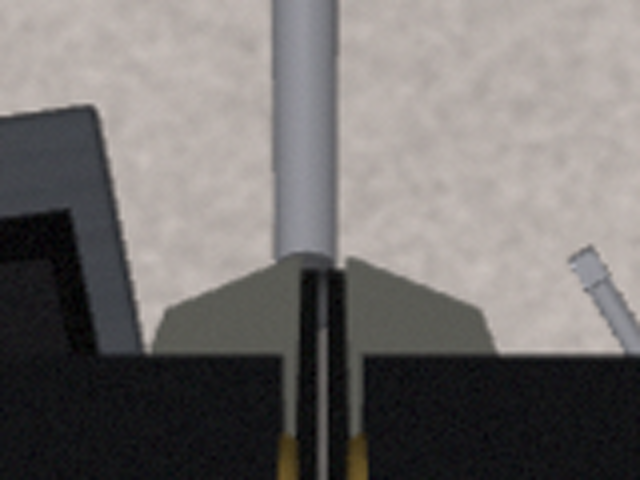

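View pics/s4z.png

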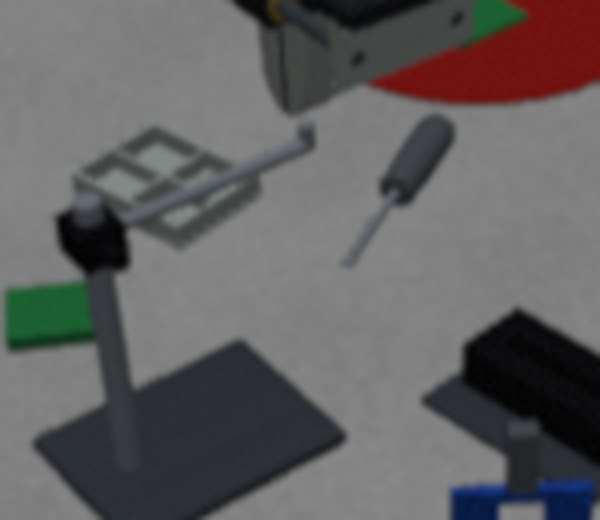

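```bash
python3 - <<'E'
from look import *
s=viewer.camera_model("scene");w=cam('w4');o=bot.get_obs()
z=lambda p:((p[0]-180)*4,(p[1]-150)*4)
T=R.from_euler('xyz',o["tcp_rot"]).as_matrix()
for dx in(-9.5,0,9.5):
  X=o["tool_pos"]+T@np.array([dx,22,0]); print(X.round(1),"scene zoom",z(proj(s,X)),"wrist",proj(w,X))
for zz in (140,145,150,154,158): print(zz,z(proj(s,(547.5,-175.3,zz))))
print(tri([(s,(180+306/4,150+123/4)),(cam('w1'),(322.5,180.5))]))
E
```

```text
[ 557.2 -178.   153.2] scene zoom (np.float64(283.20000000000005), np.float64(148.0)) wrist [320.4 271.5]
[ 547.7 -177.6  153.1] scene zoom (np.float64(299.20000000000005), np.float64(141.20000000000005)) wrist [320.4 288.7]
[ 538.2 -177.1  153. ] scene zoom (np.float64(314.79999999999995), np.float64(134.79999999999995)) wrist [320.4 305.5]
140 (np.float64(304.0), np.float64(165.20000000000005))
145 (np.float64(303.20000000000005), np.float64(156.79999999999995))
150 (np.float64(302.4), np.float64(148.39999999999998))
154 (np.float64(302.0), np.float64(141.60000000000002))
158 (np.float64(301.6), np.float64(134.79999999999995))
(array([ 547.4, -174.6,  164.7]), array([2.1, 2.1]))
```

```bash
python3 -c "
from look import *
s=viewer.capture('scene');cv2.imwrite('pics/s5.png',s)
cv2.imwrite('pics/s5z.png',cv2.resize(s[30:230,180:400],None,fx=3,fy=3,interpolation=cv2.INTER_CUBIC))
"
```

```text
(no output)
```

View pics/s5z.png

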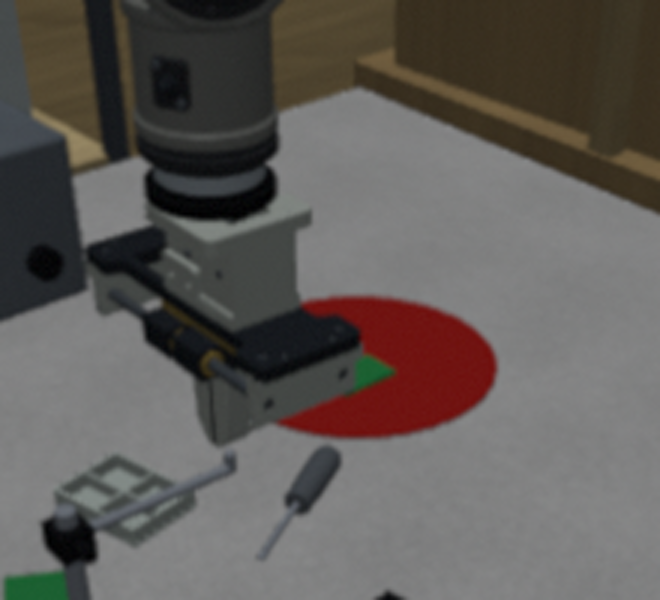

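```bash
python3 - <<'E'
from look import *
print(bot.finger_overhang)
s=viewer.camera_model("scene");t=viewer.camera_model("top")
im=lambda X:proj(s,X)
print("post top",im((667,-180,175)),"foot",im((698.2,-133.5,10)),im((568.6,-226.4,10)),im((572.4,-127.5,10)))
o=bot.get_obs();T=R.from_euler('xyz',o["tcp_rot"]).as_matrix()
for oh in(0,5,10,15,22):
  X=o["tool_pos"]+T@np.array([-9.5,oh,0]);print(oh,X.round(1),im(X),proj(cam('w4'),X))
print(im((557,165.6,188)),im((616.5,173,188)))
cv2.imwrite('pics/s5y.png',cv2.resize(cv2.imread('pics/s5.png')[160:290,180:330],None,fx=5,fy=5,interpolation=cv2.INTER_CUBIC))
E
```

```text
22.0
post top [200.5 199.3] foot [211.6 285. ] [237.7 233.7] [264.4 257.2]
0 [ 557.  -177.9  175.2] [250.  177.5] [320.4 290.2]
5 [ 557.1 -177.9  170.2] [250.2 179.7] [320.4 285.6]
10 [ 557.1 -178.   165.2] [250.4 181.9] [320.4 281.2]
15 [ 557.2 -178.   160.2] [250.5 184. ] [320.4 277. ]
22 [ 557.2 -178.   153.2] [250.7 187. ] [320.4 271.5]
[386.8 264.2] [363.9 285.7]
```

View pics/s5y.png

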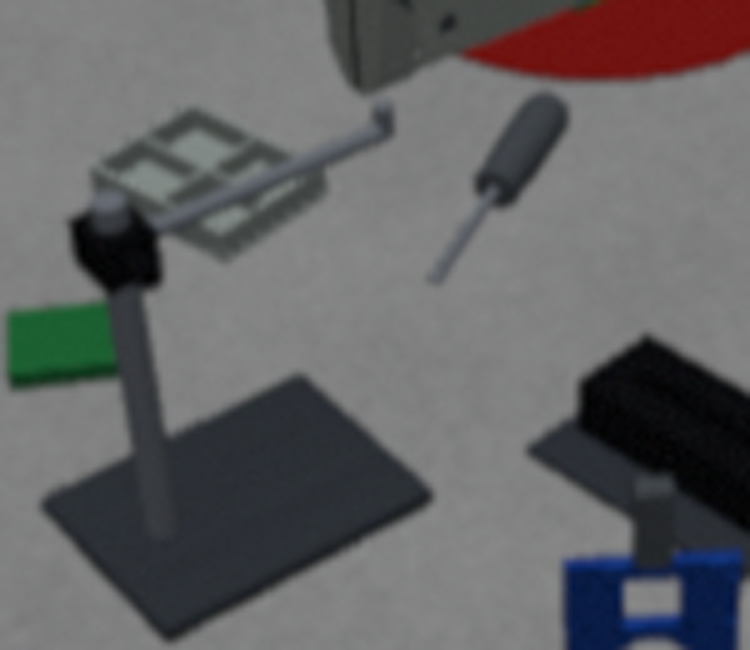

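```bash
python3 - <<'E'
from look import *
s=viewer.camera_model("scene");t=viewer.camera_model("top")
cv2.imwrite('pics/w3z.png',cv2.resize(cv2.imread('pics/w3.png')[240:330,260:380],None,fx=6,fy=6,interpolation=cv2.INTER_CUBIC))
cv2.imwrite('pics/w1z.png',cv2.resize(cv2.imread('pics/w1.png')[150:210,290:350],None,fx=8,fy=8,interpolation=cv2.INTER_CUBIC))
for p3 in (274,278,282): print(tri([(cam('w1'),(322.5,180.5)),(cam('w3'),(317.5,p3))]))
for z in (150,155,160,165,170): print(z,[ (proj(cam(n),(547,-175.5,z))).tolist() for n in('w1','w3','w4')])
E
```

```text
(array([ 546.9, -175.6,  149.5]), array([0.1, 0.1]))
(array([ 548.2, -175.6,  158.2]), array([0.1, 0.1]))
(array([ 549.4, -175.7,  166.2]), array([0., 0.]))
150 [[322.2, 180.5], [317.6, 274.2], [316.4, 287.6]]
155 [[322.3, 181.4], [317.6, 277.8], [316.4, 291.7]]
160 [[322.3, 182.3], [317.5, 281.5], [316.3, 296.0]]
165 [[322.3, 183.3], [317.5, 285.4], [316.3, 300.5]]
170 [[322.4, 184.3], [317.4, 289.5], [316.2, 305.3]]
```

View pics/w3z.png

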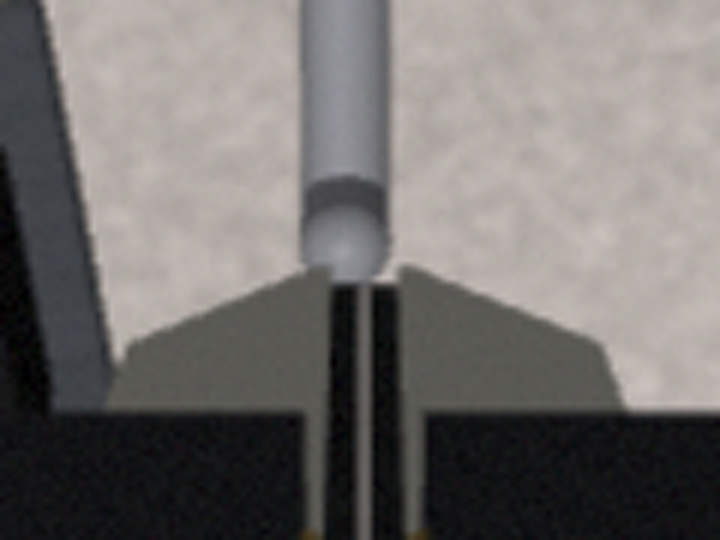

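View pics/w1z.png

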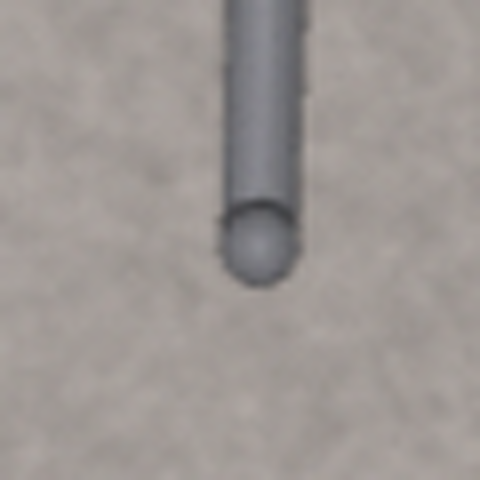

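```bash
python3 - <<'E'
from look import *
s=viewer.camera_model("scene");o=bot.get_obs()
T=R.from_euler('xyz',o["tcp_rot"]).as_matrix()
for ds in(0,2):
  X,r=tri([(s,(252.6-ds,178.5-ds)),(cam('w4'),(321,285))]);print(X,r,"in tool",T.T@(X-o["tool_pos"]))
t=viewer.capture('top');cv2.imwrite('pics/t5z.png',cv2.resize(t[140:330,340:500],None,fx=4,fy=4,interpolation=cv2.INTER_CUBIC))
E
```

```text
[ 554.6 -177.4  170.5] [2.7 2.7] in tool [-7.00142017  4.69815152 -0.41809128]
[ 558.  -177.7  176.8] [2.1 2.1] in tool [-10.46019532  -1.5746379   -0.24783454]
```

View pics/t5z.png

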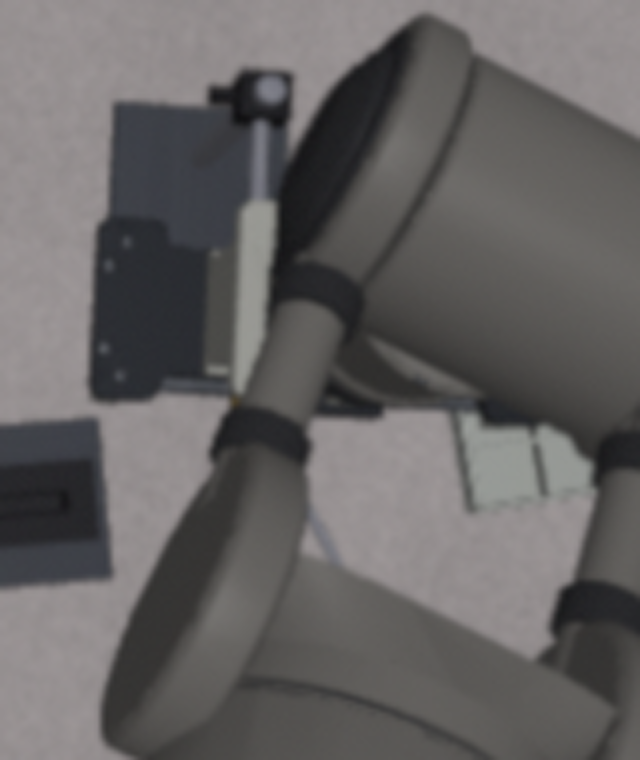

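```bash
python3 - <<'E'
from look import *
# tool pose at w1
P=np.array([512.47387,-173.34,310.274]);T=R.from_euler('xyz',[-1.56996755e+00,2.81197129e-03,3.12590038e+00]).as_matrix()
for z in(-37.8,37.8):
 for dx in(-9.5,9.5):
  print(z,dx,[(oh,proj(cam('w1'),P+T@np.array([dx,oh,z])).tolist()) for oh in(-20,0,10,22)])
cv2.imwrite('pics/w1f.png',cv2.resize(cv2.imread('pics/w1.png')[260:430,140:500],None,fx=2.2,fy=2.2,interpolation=cv2.INTER_CUBIC))
E
```

```text
-37.8 -9.5 [(-20, [225.6, 311.6]), (0, [236.3, 290.1]), (10, [240.7, 281.1]), (22, [245.5, 271.4])]
-37.8 9.5 [(-20, [229.0, 352.8]), (0, [238.9, 327.5]), (10, [243.1, 316.8]), (22, [247.6, 305.3])]
37.8 -9.5 [(-20, [415.1, 311.8]), (0, [404.5, 290.2]), (10, [400.1, 281.2]), (22, [395.3, 271.5])]
37.8 9.5 [(-20, [411.7, 353.0]), (0, [401.8, 327.6]), (10, [397.6, 316.9]), (22, [393.1, 305.5])]
```

View pics/w1f.png

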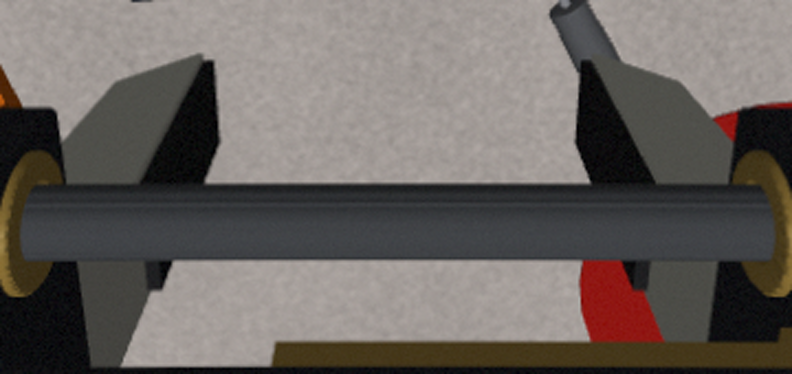

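Request:
send_rows --moves '[[[0,1,0],[0,0,0],0],[[0,1,0],[0,0,0],0],[[0,1,0],[0,0,0],0]]'

```text
time: 7.38
tool_pos: [547.7, -177.6, 172.2]
tcp_rot: [-1.567, 0.008, 3.096]
contact_force: [0.1, -0.1, 0.1]
grip_width: 0.4
```

Request:
send_rows --moves '[[[0,1,0],[0,0,0],0],[[0,1,0],[0,0,0],0]]'

```text
time: 7.62
tool_pos: [547.7, -177.5, 170.0]
tcp_rot: [-1.567, 0.008, 3.096]
contact_force: [0.2, 0.1, -0.2]
grip_width: 0.7
```

Request:
send_rows --moves '[[[0,1,0],[0,0,0],0],[[0,1,0],[0,0,0],0]]'

```text
time: 7.88
tool_pos: [547.8, -177.6, 168.3]
tcp_rot: [-1.566, 0.009, 3.096]
contact_force: [-1.8, 1.4, 5.3]
grip_width: 0.5
```

Request:
send_rows --moves '[[[0,1,0],[0,0,0],0]]'

```text
time: 8.0
tool_pos: [547.8, -177.7, 168.1]
tcp_rot: [-1.566, 0.009, 3.096]
contact_force: [-2.6, 1.3, 7.7]
grip_width: 0.7
```

Request:
send_rows --moves '[[[0,-30,0],[0,-9,0],0],[[-4,0,-56],[0,0,0],0],[[-4,0,-56],[0,0,0],0],[[-4,0,-56],[0,0,0],0],[[-4,0,-56],[0,0,0],0],[[-4,0,-56],[0,0,0],0],[[-3,0,-40],[0,0,0],0],[[0,0,0],[0,0,0],0]]'

```text
time: 9.0
tool_pos: [533.7, 151.6, 196.6]
tcp_rot: [-1.565, 0.011, -3.027]
contact_force: [-0.0, 0.1, -0.6]
grip_width: 0.2
```

Request:
send_rows --moves '[[[0,15,-11],[0,0,0],0],[[0,15,0],[0,0,0],0],[[0,3,0],[0,0,0],0],[[0,0,0],[0,0,0],0]]'

```text
time: 9.5
tool_pos: [532.6, 159.9, 159.9]
tcp_rot: [-1.564, 0.008, -3.03]
contact_force: [-0.5, 0.2, 1.0]
grip_width: 0.3
```

Request:
send_rows --moves '[[[0,1,0],[0,0,0],0],[[0,1,0],[0,0,0],0],[[0,1,0],[0,0,0],0]]'

```text
time: 9.88
tool_pos: [533.4, 159.1, 157.6]
tcp_rot: [-1.564, 0.01, -3.032]
contact_force: [0.3, 0.1, -1.1]
grip_width: 0.3
```

Request:
send_rows --moves '[[[0,1,0],[0,0,0],0],[[0,1,0],[0,0,0],0],[[0,1,0],[0,0,0],0]]'

```text
time: 10.25
tool_pos: [533.6, 159.1, 154.8]
tcp_rot: [-1.564, 0.011, -3.032]
contact_force: [0.6, -0.0, 1.7]
grip_width: 0.2
```

Request:
send_rows --moves '[[[0,1,0],[0,0,0],0]]'

```text
time: 10.38
tool_pos: [533.7, 159.1, 154.2]
tcp_rot: [-1.564, 0.011, -3.032]
contact_force: [-1.6, -0.6, 6.5]
grip_width: 0.7
```

Request:
send_rows --moves '[[[0,1,0],[0,0,0],0]]'

```text
time: 10.5
tool_pos: [533.9, 159.1, 154.0]
tcp_rot: [-1.564, 0.012, -3.032]
contact_force: [-3.0, -0.5, 8.8]
grip_width: 0.2
```

```bash
python3 -c "
from look import *
look('w5',[])
cv2.imwrite('pics/w5z.png',cv2.resize(cv2.imread('pics/w5.png')[150:330,200:440],None,fx=3.2,fy=3.2,interpolation=cv2.INTER_CUBIC))
"
```

```text
(no output)
```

View pics/w5z.png

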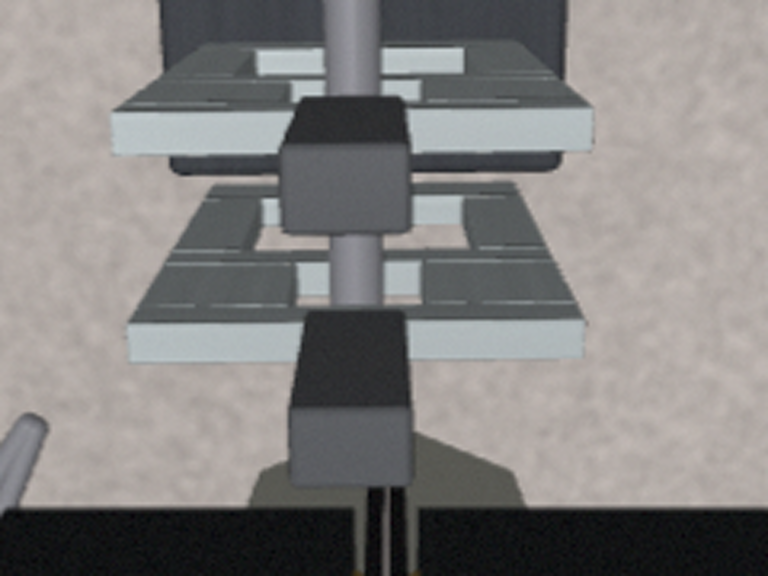

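Request:
send_rows --moves '[[[0,-30,0],[0,0,0],45],[[0,-20,0],[0,0,0],45],[[-24,0,-4],[0,0,0],45],[[0,0,0],[0,0,0],45]]'

```text
time: 11.05
tool_pos: [556.6, 166.2, 205.6]
tcp_rot: [-1.564, 0.012, -3.031]
contact_force: [0.0, -0.0, -0.3]
grip_width: 35.9
```

```bash
python3 -c "
from look import *
print(bot.get_obs()['tool_pos'],bot.get_obs()['tcp_rot'])
look('w6',[])
cv2.imwrite('pics/w6z.png',cv2.resize(cv2.imread('pics/w6.png')[150:400,180:460],None,fx=2.8,fy=2.8,interpolation=cv2.INTER_CUBIC))
"
```

```text
[556.61861754 166.19497176 205.59681185] [-1.56358476  0.01161802 -3.03139482]
```

View pics/w6z.png

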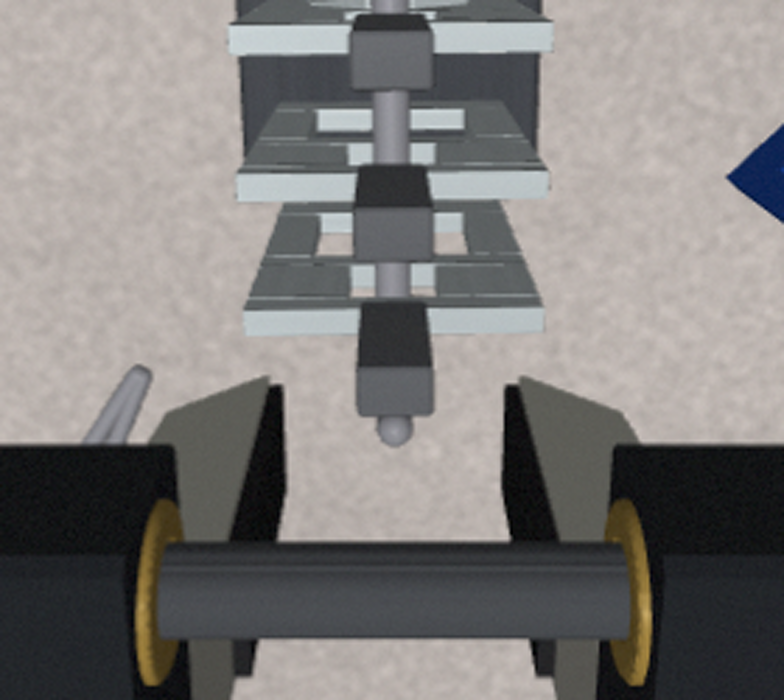

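```bash
python3 -c "
from look import *
w=cam('w6');p=(180+395/2.8,150+390/2.8)
print(atz(w,p,188),tri([(w,p),(cam('w2'),(160+395/2.4,392/2.4))]))
"
```

```text
[558.6 165.9 188. ] (array([557.4, 165.7, 185.4]), array([0.1, 0.1]))
```

Request:
send_rows --moves '[[[-1,16,0],[0,0,0],45],[[0,16,0],[0,0,0],45],[[0,10,0],[0,0,0],45],[[0,0,0],[0,0,0],45]]'

```text
time: 11.6
tool_pos: [554.0, 165.3, 158.7]
tcp_rot: [-1.563, 0.005, -3.031]
contact_force: [0.8, 0.5, -0.1]
grip_width: 45.5
```

Request:
send_rows --moves '[[[-4,-2.5,0],[0,0,0],45],[[0,0,0],[0,0,0],45]]'

```text
time: 11.85
tool_pos: [558.6, 165.8, 161.9]
tcp_rot: [-1.563, 0.006, -3.031]
contact_force: [-0.7, 0.3, -0.5]
grip_width: 44.5
```

Request:
send_rows --moves '[[[0,0,0],[0,0,0],20],[[0,0,0],[0,0,0],14],[[0,0,0],[0,0,0],10],[[0,0,0],[0,0,0],5],[[0,0,0],[0,0,0],5]]'

```text
time: 12.48
tool_pos: [559.0, 165.9, 162.9]
tcp_rot: [-1.563, 0.008, -3.031]
contact_force: [-1.4, -0.0, 0.2]
grip_width: 13.6
```

```bash
python3 -c "
from look import *
for i in range(3):
  look('w7',[]); o=bot.get_obs(); print(o['tool_pos'],o['contact_force'],o['grip_width'])
"
```

```text
[558.95998664 165.91299862 162.85628347] [-0.06178108  0.12578115 -0.18416269] 13.740958915052934
[558.95712798 165.93377434 162.83195404] [ 0.27556208 -0.34584861 -0.21563725] 13.62577040725563
[558.98284931 165.91589614 162.85057552] [-0.16556318  1.20774396  0.42589892] 13.529014209968686
```

Request:
send_rows --moves '[[[0,-5,0],[0,0,0],5],[[0,-5,0],[0,0,0],5],[[0,0,0],[0,0,0],5]]'

```text
time: 13.0
tool_pos: [558.8, 165.9, 173.4]
tcp_rot: [-1.563, 0.007, -3.031]
contact_force: [-0.0, 0.3, -1.0]
grip_width: 13.7
```

Request:
send_rows --moves '[[[0,-1.5,0],[0,0,0],5],[[8,0,0],[0,0,0],5],[[8,0,0],[0,0,0],5],[[0,0,0],[0,0,0],5]]'

```text
time: 13.5
tool_pos: [541.1, 164.0, 174.6]
tcp_rot: [-1.563, 0.006, -3.031]
contact_force: [-0.1, -0.7, 0.0]
grip_width: 13.7
```

```bash
python3 -c "
from look import *
s=viewer.capture('scene');cv2.imwrite('pics/s8z.png',cv2.resize(s[200:400,290:460],None,fx=3.5,fy=3.5,interpolation=cv2.INTER_CUBIC))
"
```

```text
(no output)
```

View pics/s8z.png

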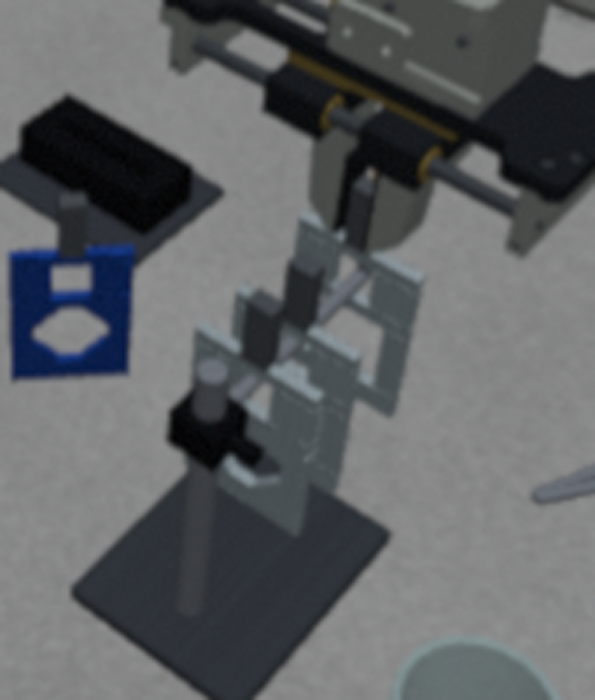

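Request:
send_rows --moves '[[[12,0,0],[0,0,0],5],[[14,0,0],[0,0,0],5],[[14,0,0],[0,0,0],5],[[6,-10,0],[0,4.3,0],5],[[0,-10,10],[0,4.3,0],5],[[0,0,40],[0,0,0],5],[[0,0,40],[0,0,0],5],[[0,0,0],[0,0,0],5]]'

```text
time: 14.55
tool_pos: [486.1, 67.1, 195.3]
tcp_rot: [-1.564, 0.006, 3.099]
contact_force: [-0.2, 0.1, -2.1]
grip_width: 14.0
```

Request:
send_rows --moves '[[[-5,0,42],[0,0,0],5],[[-5,0,42],[0,0,0],5],[[-5,0,42],[0,0,0],5],[[-5,0,42],[0,0,0],5],[[-5,0,42],[0,0,0],5],[[-5,0,18],[0,0,0],5],[[0,0,0],[0,0,0],5]]'

```text
time: 15.42
tool_pos: [506.6, -161.6, 196.7]
tcp_rot: [-1.568, 0.007, 3.103]
contact_force: [0.2, 0.2, -1.2]
grip_width: 13.7
```

Request:
send_rows --moves '[[[-6,7,11],[0,0,0],5],[[0,0,0],[0,0,0],5],[[0,0,0],[0,0,0],5]]'

```text
time: 15.8
tool_pos: [512.7, -170.0, 189.0]
tcp_rot: [-1.569, 0.006, 3.106]
contact_force: [0.1, -0.2, 0.1]
grip_width: 13.5
```

```bash
python3 -c "
from look import *
look('w9',[])
w=cv2.imread('pics/w9.png')[150:400,180:460]
s=viewer.capture('scene')[130:280,180:330]
cv2.imwrite('pics/c9.png',np.hstack([cv2.resize(w,(448,400)),cv2.resize(s,(400,400))])[:, :800] if 0 else np.hstack([cv2.resize(w,(400,357)),cv2.resize(s,(357,357))]))
print(bot.get_obs()['tool_pos'])
"
```

```text
[ 512.61882757 -170.18744584  189.10887671]
```

View pics/c9.png

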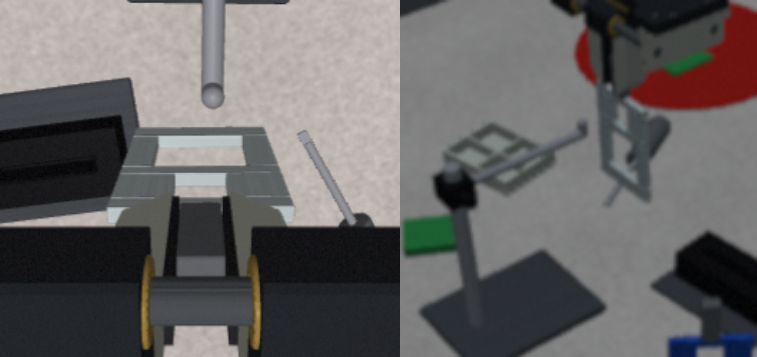

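Request:
send_rows --moves '[[[-4,0,4.5],[0,0.3,0],5],[[-10,0,0],[0,0,0],5],[[-10,0,0],[0,0,0],5],[[0,0,0],[0,0,0],5]]'

```text
time: 16.4
tool_pos: [538.7, -175.8, 189.7]
tcp_rot: [-1.569, 0.008, 3.101]
contact_force: [-0.3, -0.1, -1.1]
grip_width: 13.9
```

Request:
send_rows --moves '[[[-6,1,0],[0,0,0],5],[[-8,0,0],[0,0,0],5],[[0,0,0],[0,0,0],5]]'

```text
time: 16.77
tool_pos: [553.6, -176.3, 188.5]
tcp_rot: [-1.569, 0.007, 3.101]
contact_force: [-0.2, 0.7, -2.1]
grip_width: 13.6
```

```bash
python3 -c "
from look import *
look('w10',[])
w=cv2.imread('pics/w10.png')[150:400,180:460]
s=viewer.capture('scene')[130:280,180:330]
cv2.imwrite('pics/c10.png',np.hstack([cv2.resize(w,(336,300)),cv2.resize(s,(450,450))[:300]]))
"
```

```text
(no output)
```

View pics/c10.png

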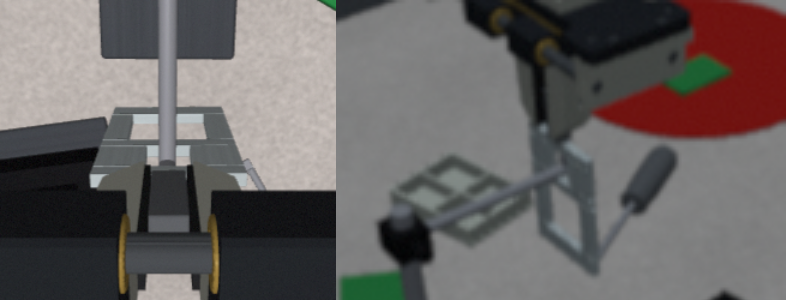

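Request:
send_rows --moves '[[[-13,0,0],[0,0,0],5],[[-13,0,0],[0,0,0],5],[[-13,0,0],[0,0,0],5],[[-13,0,0],[0,0,0],5],[[-5,0,0],[0,0,0],5],[[0,0,0],[0,0,0],5]]'

```text
time: 17.62
tool_pos: [610.0, -178.6, 189.0]
tcp_rot: [-1.569, 0.005, 3.1]
contact_force: [0.4, 0.3, -1.3]
grip_width: 13.9
```

Request:
send_rows --moves '[[[-6,4,0],[0,0,0],5],[[0,5,0],[0,0,0],5],[[0,0,0],[0,0,0],5]]'

```text
time: 18.0
tool_pos: [615.4, -178.8, 179.3]
tcp_rot: [-1.57, 0.004, 3.1]
contact_force: [-0.4, 0.8, -0.7]
grip_width: 13.6
```

Request:
send_rows --moves '[[[0,1,0],[0,0,0],5],[[0,1,0],[0,0,0],5]]'

```text
time: 18.25
tool_pos: [615.3, -178.9, 177.4]
tcp_rot: [-1.57, 0.004, 3.1]
contact_force: [-0.1, -0.5, -1.1]
grip_width: 13.5
```

Request:
send_rows --moves '[[[0,1,0],[0,0,0],5]]'

```text
time: 18.38
tool_pos: [615.4, -178.9, 176.6]
tcp_rot: [-1.569, 0.005, 3.1]
contact_force: [-1.1, 0.7, 3.3]
grip_width: 13.5
```

Request:
send_rows --moves '[[[0,0,0],[0,0,0],45],[[0,0,0],[0,0,0],45],[[0,0,0],[0,0,0],45],[[0,-15,0],[0,0,0],45],[[0,-15,0],[0,0,0],45],[[0,-12,0],[0,0,0],45],[[0,0,0],[0,0,0],45]]'

```text
time: 19.25
tool_pos: [616.0, -179.2, 223.7]
tcp_rot: [-1.568, 0.008, 3.1]
contact_force: [-0.1, -0.6, -0.2]
grip_width: 45.1
```

```bash
python3 -c "
from look import *
look('w11',[])
w=cv2.imread('pics/w11.png')[150:400,180:460]
s=viewer.capture('scene')[130:280,180:330]
cv2.imwrite('pics/c11.png',np.hstack([cv2.resize(w,(336,300)),cv2.resize(s,(450,450))[:300]]))
"
```

```text
(no output)
```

View pics/c11.png

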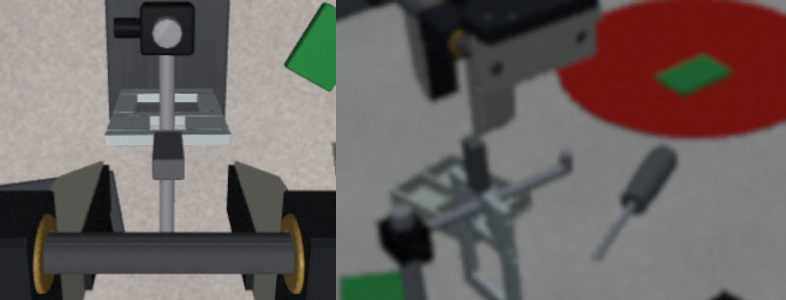

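Request:
send_rows --moves '[[[0,-3,-20],[0,-4.4,0],45],[[0,0,-54],[0,-4.4,0],45],[[-2,0,-54],[0,0,0],45],[[-2,0,-54],[0,0,0],45],[[-2,0,-54],[0,0,0],45],[[-2,0,-54],[0,0,0],45],[[-2,0,-40],[0,0,0],45],[[0,0,0],[0,0,0],45]]'

```text
time: 20.35
tool_pos: [591.3, 159.6, 218.1]
tcp_rot: [-1.57, -0.004, -3.027]
contact_force: [-0.5, -0.3, -0.6]
grip_width: 45.0
```

Request:
send_rows --moves '[[[3,10,-10],[0,0,0],45],[[0,0,0],[0,0,0],45]]'

```text
time: 20.6
tool_pos: [586.4, 168.6, 206.2]
tcp_rot: [-1.57, -0.007, -3.028]
contact_force: [0.6, -0.6, 1.0]
grip_width: 44.9
```

```bash
python3 -c "
from look import *
print(bot.get_obs()['tool_pos'],bot.get_obs()['tcp_rot'])
look('w12',[])
cv2.imwrite('pics/w12z.png',cv2.resize(cv2.imread('pics/w12.png')[150:400,180:460],None,fx=2.8,fy=2.8,interpolation=cv2.INTER_CUBIC))
"
```

```text
[586.44726591 168.55798925 206.2445642 ] [-1.56969324 -0.0067658  -3.0279717 ]
```

View pics/w12z.png

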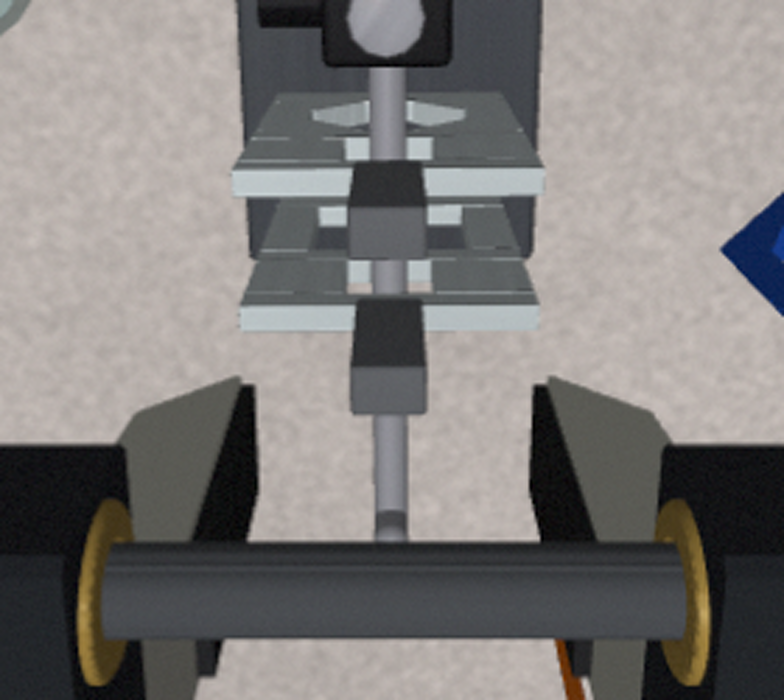

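Request:
send_rows --moves '[[[-1,16,-1],[0,0,0],45],[[-1,14,0],[0,0,0],45],[[-1,9,0],[0,0,0],45],[[0,0,0],[0,0,0],45]]'

```text
time: 21.15
tool_pos: [590.1, 166.9, 164.2]
tcp_rot: [-1.569, -0.007, -3.032]
contact_force: [0.2, 0.1, 0.6]
grip_width: 44.7
```

Request:
send_rows --moves '[[[2.4,2,-2],[0,0,0],30],[[0,0,0],[0,0,0],20],[[0,0,0],[0,0,0],10],[[0,0,0],[0,0,0],5]]'

```text
time: 21.65
tool_pos: [587.9, 169.0, 163.3]
tcp_rot: [-1.569, -0.005, -3.032]
contact_force: [0.5, -0.5, -0.1]
grip_width: 13.8
```

Request:
send_rows --moves '[[[0,0,0],[0,0,0],5]]'

```text
time: 21.78
tool_pos: [587.8, 169.0, 163.3]
tcp_rot: [-1.569, -0.005, -3.032]
contact_force: [-0.2, 0.3, -1.8]
grip_width: 13.8
```

Request:
send_rows --moves '[[[0,-5,0],[0,0,0],5],[[0,-6,0],[0,0,0],5],[[0,0,0],[0,0,0],5]]'

```text
time: 22.15
tool_pos: [588.0, 169.0, 175.2]
tcp_rot: [-1.569, -0.005, -3.032]
contact_force: [-0.6, 0.5, -1.5]
grip_width: 13.9
```

Request:
send_rows --moves '[[[10,0,0],[0,0,0],5],[[12,0,0],[0,0,0],5],[[12,0,0],[0,0,0],5],[[0,0,0],[0,0,0],5]]'

```text
time: 22.65
tool_pos: [550.6, 164.9, 175.0]
tcp_rot: [-1.569, -0.006, -3.031]
contact_force: [0.0, -0.1, -1.4]
grip_width: 13.4
```

Request:
send_rows --moves '[[[10,0,0],[0,0,0],5],[[12,0,0],[0,0,0],5],[[14,0,0],[0,0,0],5],[[14,0,0],[0,0,0],5],[[6,-8,0],[0,4.3,0],5],[[0,-8,10],[0,4.3,0],5],[[0,0,40],[0,0,0],5],[[0,0,42],[0,0,0],5],[[-5,0,42],[0,0,0],5],[[-5,0,42],[0,0,0],5],[[-5,0,42],[0,0,0],5],[[-5,0,42],[0,0,0],5],[[-5,0,42],[0,0,0],5],[[-5,0,20],[0,0,0],5],[[0,0,0],[0,0,0],5]]'

```text
time: 24.52
tool_pos: [502.8, -172.3, 193.0]
tcp_rot: [-1.569, -0.005, 3.099]
contact_force: [-0.4, 1.0, -1.7]
grip_width: 13.6
```

Request:
send_rows --moves '[[[-6,3.5,1.5],[0,0,0],5],[[0,0,0],[0,0,0],5]]'

```text
time: 24.78
tool_pos: [508.8, -171.9, 189.1]
tcp_rot: [-1.57, -0.005, 3.101]
contact_force: [0.7, -0.7, -0.7]
grip_width: 13.5
```

Request:
send_rows --moves '[[[-10,0,0],[0,0,0],5],[[-8,0,0],[0,0,0],5],[[0,0,0],[0,0,0],5]]'

```text
time: 25.15
tool_pos: [528.6, -170.8, 189.2]
tcp_rot: [-1.57, -0.005, 3.104]
contact_force: [-0.2, 0.2, -0.9]
grip_width: 14.0
```

Request:
send_rows --moves '[[[0,0,4],[0,0,0],5],[[-9,0,0],[0,0,0],5],[[-9,0,0],[0,0,0],5],[[0,0,0],[0,0,0],5]]'

```text
time: 25.65
tool_pos: [547.7, -175.9, 189.0]
tcp_rot: [-1.57, -0.005, 3.103]
contact_force: [-0.9, 0.2, -1.4]
grip_width: 13.7
```

```bash
python3 -c "
from look import *
look('w13',[])
w=cv2.imread('pics/w13.png')[150:400,180:460]
s=viewer.capture('scene')[130:280,180:330]
cv2.imwrite('pics/c13.png',np.hstack([cv2.resize(w,(336,300)),cv2.resize(s,(450,450))[:300]]))
"
```

```text
(no output)
```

View pics/c13.png

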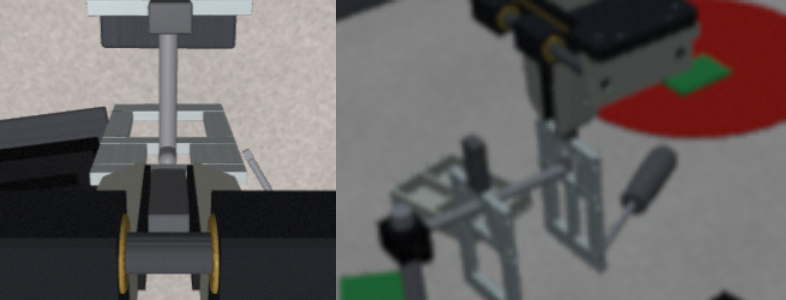

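Request:
send_rows --moves '[[[-12,0,0],[0,0,0],5],[[-12,0,0],[0,0,0],5],[[-3,0,0],[0,0,0],5],[[0,4,0],[0,0,0],5],[[0,4,0],[0,0,0],5],[[0,0,0],[0,0,0],5]]'

```text
time: 26.5
tool_pos: [575.6, -176.7, 179.9]
tcp_rot: [-1.57, -0.006, 3.103]
contact_force: [-0.3, -0.3, -1.0]
grip_width: 13.6
```

Request:
send_rows --moves '[[[0,1,0],[0,0,0],5],[[0,1,0],[0,0,0],5]]'

```text
time: 26.75
tool_pos: [575.4, -176.8, 178.0]
tcp_rot: [-1.57, -0.006, 3.103]
contact_force: [0.5, -0.1, -0.7]
grip_width: 13.8
```

Request:
send_rows --moves '[[[0,1,0],[0,0,0],5]]'

```text
time: 26.88
tool_pos: [575.3, -176.8, 177.0]
tcp_rot: [-1.57, -0.006, 3.103]
contact_force: [0.1, -0.1, 0.3]
grip_width: 13.8
```

Request:
send_rows --moves '[[[0,0.7,0],[0,0,0],5]]'

```text
time: 27.0
tool_pos: [575.4, -176.8, 176.8]
tcp_rot: [-1.57, -0.005, 3.103]
contact_force: [-1.5, 1.5, 5.0]
grip_width: 13.6
```

Request:
send_rows --moves '[[[0,0,0],[0,0,0],45],[[0,0,0],[0,0,0],45],[[0,0,0],[0,0,0],45],[[0,-15,0],[0,0,0],45],[[0,-15,0],[0,0,0],45],[[0,-12,0],[0,0,0],45],[[0,0,0],[0,0,0],45]]'

```text
time: 27.88
tool_pos: [576.5, -177.2, 223.4]
tcp_rot: [-1.569, -0.002, 3.103]
contact_force: [-0.4, 0.4, 0.4]
grip_width: 45.3
```

```bash
python3 -c "
from look import *
look('w14',[])
w=cv2.imread('pics/w14.png')[150:400,180:460]
s=viewer.capture('scene')[130:280,180:330]
cv2.imwrite('pics/c14.png',np.hstack([cv2.resize(w,(336,300)),cv2.resize(s,(450,450))[:300]]))
"
```

```text
(no output)
```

View pics/c14.png

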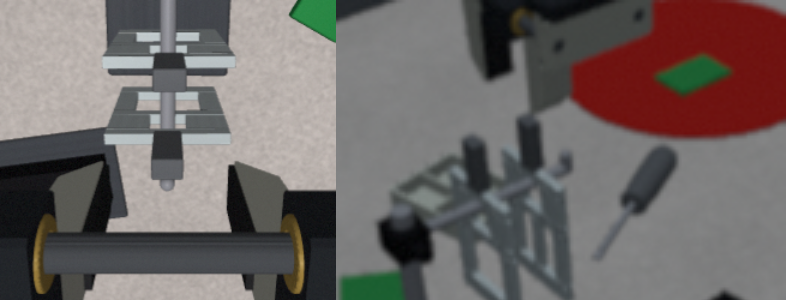

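Request:
send_rows --moves '[[[40,-12,-30],[0,0,0],45],[[40,-12,-30],[0,0,0],45],[[40,-12,-30],[0,0,0],45],[[0,0,0],[0,0,0],45],[[0,0,0],[0,0,0],45]]'

```text
time: 28.6
tool_pos: [455.4, -79.9, 255.4]
tcp_rot: [-1.572, -0.011, 3.102]
contact_force: [0.0, 0.6, 0.8]
grip_width: 45.0
```

```bash
python3 -c "
from look import *
print(bot.get_obs()['tool_pos'],bot.get_obs()['tcp_rot'])
look('w15',['holder'])
cv2.imwrite('pics/w15z.png',cv2.resize(cv2.imread('pics/w15.png')[110:310,190:440],None,fx=3.2,fy=3.2,interpolation=cv2.INTER_CUBIC))
"
```

```text
[455.41371604 -79.90215339 255.38631378] [-1.57181637 -0.01063905  3.1023977 ]
holder [(0.65, [311.6, 182.3])]
```

View pics/w15z.png

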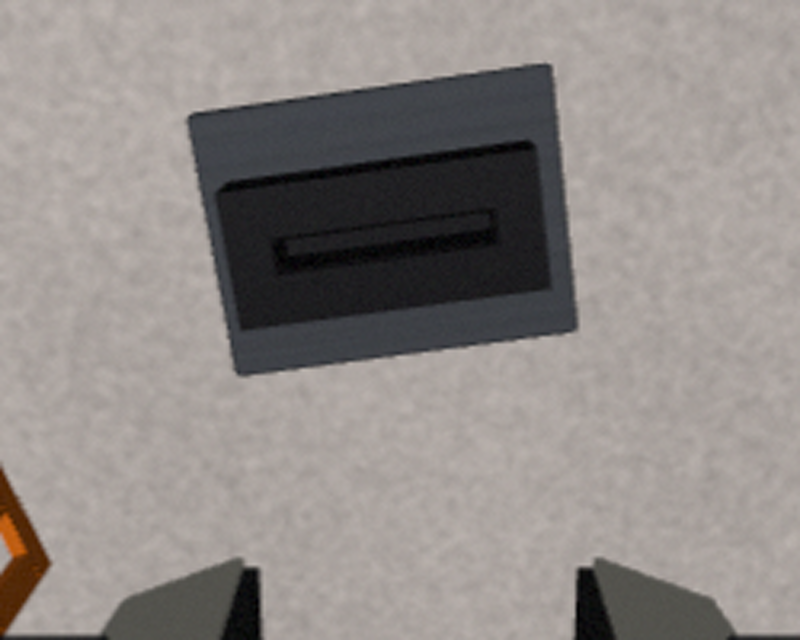

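```bash
cat > hold.py <<'E'
from look import *
def an(w,f,slot,blk,foot):
  for n,P,z in (("slot",slot,34),("blk",blk,34),("foot",foot,6)):
    Q=np.array([atz(w,f(p),z) for p in P]); c=Q.mean(0)
    dy=(Q[0]+Q[3]-Q[1]-Q[2])/2; dx=(Q[0]+Q[1]-Q[2]-Q[3])/2
    print(n,c.round(1),"yaw from long",np.degrees(np.arctan2(-dy[0],dy[1])).round(2),"short",np.degrees(np.arctan2(dx[1],dx[0])).round(2),"size",np.linalg.norm(dx).round(1),np.linalg.norm(dy).round(1))
E
python3 - <<'E'
from hold import *
an(cam('w15'),lambda p:(190+p[0]/3.2,110+p[1]/3.2),[(274,238),(496,207),(497,244),(276,274)],[(218,190),(537,147),(551,290),(241,330)],[(190,116),(550,64),(577,330),(240,376)])
an(cam('w1'),lambda p:(170+p[0]/5,170+p[1]/5),[(177,288),(467,262),(470,303),(180,333)],[(95,232),(528,178),(540,362),(135,405)],[(75,115),(552,60),(603,405),(150,453)])
E
```

```text
slot [473.4 -70.4  34. ] yaw from long 5.65 short -0.5 size 11.5 69.6
blk [473.5 -70.6  34. ] yaw from long 5.34 short 4.76 size 44.6 98.8
foot [473.4 -70.8   6. ] yaw from long 5.81 short 5.68 size 88.4 117.2
slot [473.3 -71.6  34. ] yaw from long 4.88 short -0.81 size 10.6 69.3
blk [473.6 -71.8  34. ] yaw from long 5.95 short 3.32 size 44.0 100.3
foot [474.  -71.2   6. ] yaw from long 5.61 short 5.65 size 88.8 117.7
```

Request:
send_rows --moves '[[[-20,0,-20],[0,-4.3,0],45],[[-33,6,-42],[0,-4.3,0],45],[[-33,6,-42],[0,0,0],45],[[-33,6,-42],[0,0,0],45],[[-33,6,-42],[0,0,0],45],[[-22,6,-28],[0,0,0],45],[[0,0,0],[0,0,0],45],[[0,0,0],[0,0,0],45]]'

```text
time: 29.7
tool_pos: [621.3, 150.1, 213.3]
tcp_rot: [-1.572, -0.019, -3.035]
contact_force: [-0.8, 0.5, 0.4]
grip_width: 45.2
```

Request:
send_rows --moves '[[[2,7,-22],[0,0,1],45],[[0,0,0],[0,0,0],45],[[0,0,0],[0,0,0],45]]'

```text
time: 30.08
tool_pos: [617.3, 167.7, 206.6]
tcp_rot: [-1.571, -0.001, -3.04]
contact_force: [-0.5, 0.1, -0.6]
grip_width: 45.3
```

```bash
python3 -c "
from look import *
print(bot.get_obs()['tool_pos'],bot.get_obs()['tcp_rot'])
look('w16',[])
cv2.imwrite('pics/w16z.png',cv2.resize(cv2.imread('pics/w16.png')[150:400,180:460],None,fx=2.8,fy=2.8,interpolation=cv2.INTER_CUBIC))
"
```

```text
[617.33481539 167.71555931 206.64051806] [-1.57097879e+00 -1.49132118e-03 -3.03966872e+00]
```

View pics/w16z.png

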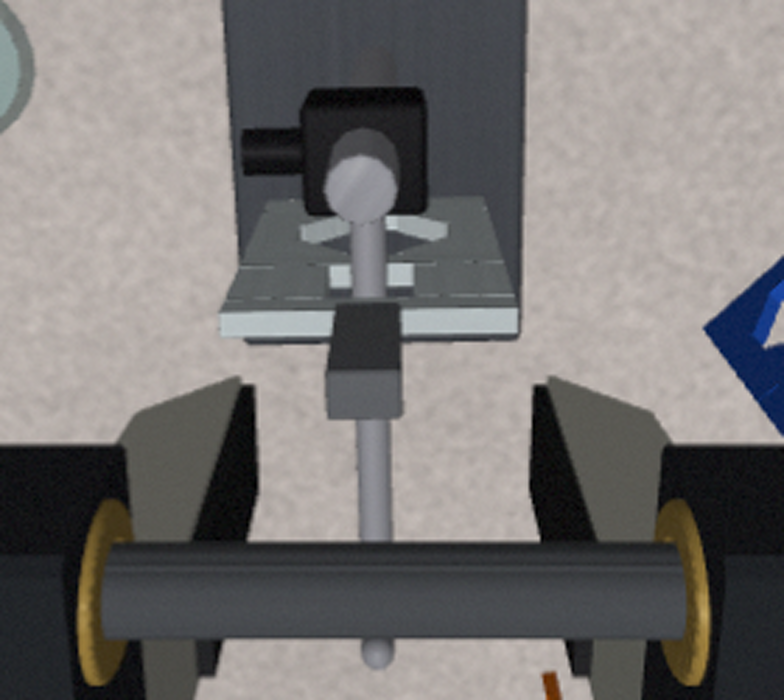

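```bash
python3 -c "
from look import *
w=cam('w16');p=(180+365/2.8,150+393/2.8)
print(atz(w,p,188),atz(w,(180+371/2.8,150+322/2.8),152))
"
```

```text
[617.4 172.7 188. ] [617.  172.3 152. ]
```

Request:
send_rows --moves '[[[0,15,-5],[0,-0.5,0],45],[[0,14,0],[0,0,0],45],[[0,10,0],[0,0,0],45],[[0,0,0],[0,0,0],45]]'

```text
time: 30.62
tool_pos: [616.6, 171.4, 164.2]
tcp_rot: [-1.571, -0.003, -3.032]
contact_force: [-0.2, 0.4, 0.7]
grip_width: 45.4
```

Request:
send_rows --moves '[[[0,2,-1],[0,0,0],30],[[0,0,0],[0,0,0],20],[[0,0,0],[0,0,0],10],[[0,0,0],[0,0,0],5],[[0,0,0],[0,0,0],5]]'

```text
time: 31.25
tool_pos: [617.0, 172.6, 163.0]
tcp_rot: [-1.571, -0.001, -3.032]
contact_force: [1.0, 1.3, -1.4]
grip_width: 14.0
```

Request:
send_rows --moves '[[[0,-5,0],[0,0,0],5],[[0,-6,0],[0,0,0],5],[[0,0,0],[0,0,0],5]]'

```text
time: 31.62
tool_pos: [617.0, 172.6, 174.9]
tcp_rot: [-1.571, -0.001, -3.032]
contact_force: [-0.2, -0.0, -1.0]
grip_width: 13.4
```

Request:
send_rows --moves '[[[12,0,0],[0,0,0],5],[[13,0,0],[0,0,0],5],[[13,0,0],[0,0,0],5],[[13,0,0],[0,0,0],5],[[0,0,0],[0,0,0],5]]'

```text
time: 32.25
tool_pos: [565.0, 166.8, 175.0]
tcp_rot: [-1.571, -0.001, -3.032]
contact_force: [-0.4, 0.0, -1.8]
grip_width: 13.9
```

Request:
send_rows --moves '[[[10,0,0],[0,0,0],5],[[12,0,0],[0,0,0],5],[[12,0,0],[0,0,0],5],[[12,0,0],[0,0,0],5],[[10,0,0],[0,0,0],5],[[0,0,0],[0,0,0],5]]'

```text
time: 33.0
tool_pos: [505.9, 160.2, 175.2]
tcp_rot: [-1.571, -0.0, -3.032]
contact_force: [0.4, 0.4, -1.1]
grip_width: 13.5
```

Request:
send_rows --moves '[[[8,-1,30],[0,0.7,0],5],[[10,0,40],[0,0,0],5],[[10,0,40],[0,0,0],5],[[10,0,40],[0,0,0],5],[[10,0,40],[0,0,0],5],[[4,0,18],[0,0,0],5],[[0,0,0],[0,0,0],5],[[0,0,0],[0,0,0],5]]'

```text
time: 34.0
tool_pos: [477.3, -58.0, 177.2]
tcp_rot: [-1.57, 0.006, -3.044]
contact_force: [-0.1, -0.2, -1.1]
grip_width: 13.6
```

Request:
send_rows --moves '[[[5,20,12],[0,0,-0.3],5],[[0,0,0],[0,0,0],5],[[0,0,0],[0,0,0],5]]'

```text
time: 34.38
tool_pos: [474.8, -68.1, 157.7]
tcp_rot: [-1.57, 0.003, -3.041]
contact_force: [-0.9, -0.2, -0.8]
grip_width: 13.8
```

```bash
python3 -c "
from look import *
print(bot.get_obs()['tool_pos'],bot.get_obs()['tcp_rot'])
look('w17',[])
cv2.imwrite('pics/w17z.png',cv2.resize(cv2.imread('pics/w17.png')[130:330,190:440],None,fx=3.2,fy=3.2,interpolation=cv2.INTER_CUBIC))
s=viewer.capture('scene');cv2.imwrite('pics/s17.png',s);s=s[150:290,250:400]
cv2.imwrite('pics/s17z.png',cv2.resize(s,None,fx=5,fy=4.2*5/4.2,interpolation=cv2.INTER_CUBIC)[:600])
"
```

```text
[474.8140155  -68.08171845 157.74730345] [-1.56969138  0.00312543 -3.04080586]
```

View pics/w17z.png

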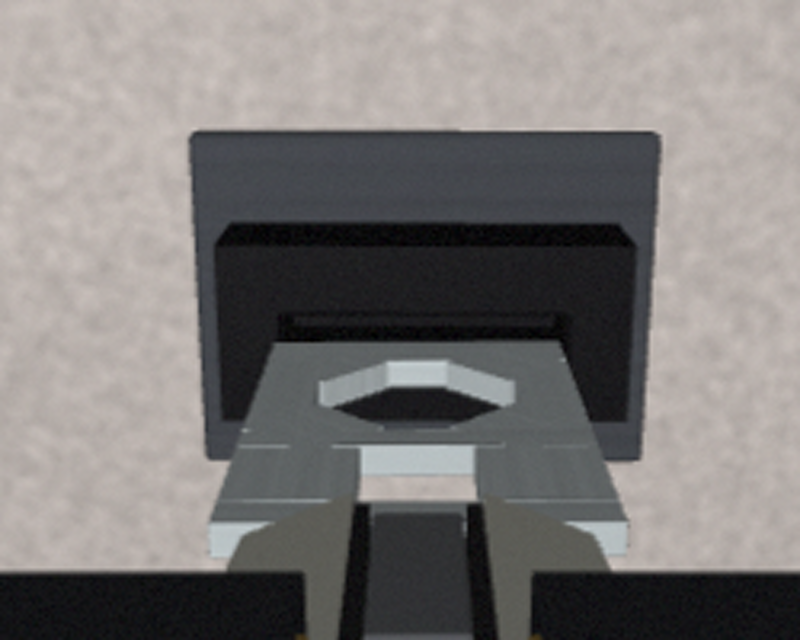

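View pics/s17z.png

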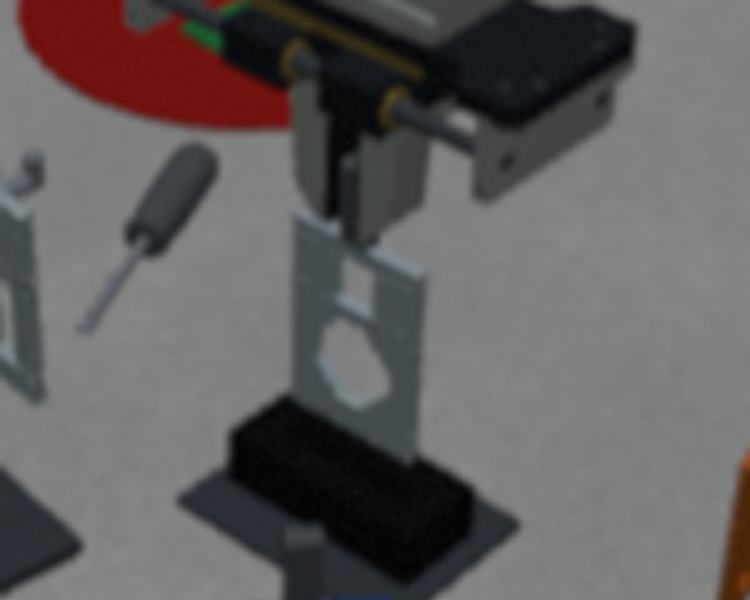

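```bash
python3 - <<'E'
from look import *
w=cam('w17');f=lambda p:(190+p[0]/3.2,130+p[1]/3.2)
for z in(52,54):
  a,b=atz(w,f((272,342)),z),atz(w,f((562,342)),z);print(z,a,b,"mid",(a+b)/2,np.linalg.norm(a-b),np.degrees(np.arctan2(b[0]-a[0],a[1]-b[1])))
a,b=atz(w,f((278,312)),34),atz(w,f((570,312)),34);print("slot far edge",a,b,(a+b)/2)
a,b=atz(w,f((216,246)),34),atz(w,f((637,246)),34);print("block far edge",a,b,(a+b)/2,np.linalg.norm(a-b))
a,b=atz(w,f((190,133)),6),atz(w,f((660,133)),6);print("foot far edge",(a+b)/2,np.linalg.norm(a-b))
E
```

```text
52 [473.7 -35.5  52. ] [ 480.3 -100.5   52. ] mid [477. -68.  52.] 65.3342176810896 5.797854385159672
54 [474.4 -35.7  54. ] [ 480.9 -100.2   54. ] mid [477.65 -67.95  54.  ] 64.82669203345178 5.754565331102192
slot far edge [475.7 -34.7  34. ] [ 482.7 -104.1   34. ] [479.2 -69.4  34. ]
block far edge [490.2 -19.2  34. ] [ 500.2 -117.6   34. ] [495.2 -68.4  34. ] 98.90682484035163
foot far edge [517.85 -65.9    6.  ] 118.0015677861951
```

Request:
send_rows --moves '[[[1.7,4,2.3],[0,0,0],5],[[0,5,0],[0,0,0],5],[[0,0,0],[0,0,0],5],[[0,0,0],[0,0,0],5]]'

```text
time: 34.98
tool_pos: [473.5, -70.3, 148.8]
tcp_rot: [-1.569, 0.004, -3.04]
contact_force: [-0.1, -0.4, -1.1]
grip_width: 13.6
```

Request:
send_rows --moves '[[[0,4,0],[0,0,0],5],[[0,3,0],[0,0,0],5],[[0,2,0],[0,0,0],5]]'

```text
time: 35.35
tool_pos: [473.7, -70.4, 139.3]
tcp_rot: [-1.569, 0.005, -3.04]
contact_force: [0.7, 0.1, -1.2]
grip_width: 13.6
```

Request:
send_rows --moves '[[[0,2,0],[0,0,0],5],[[0,2,0],[0,0,0],5]]'

```text
time: 35.6
tool_pos: [473.7, -70.4, 135.0]
tcp_rot: [-1.569, 0.004, -3.04]
contact_force: [-0.5, -0.1, -1.5]
grip_width: 13.8
```

Request:
send_rows --moves '[[[0,2,0],[0,0,0],5],[[0,2,0],[0,0,0],5]]'

```text
time: 35.85
tool_pos: [473.8, -70.4, 130.7]
tcp_rot: [-1.569, 0.004, -3.04]
contact_force: [0.4, 0.1, -1.9]
grip_width: 13.7
```

Request:
send_rows --moves '[[[0,3,0],[0,0,0],5],[[0,3,0],[0,0,0],5],[[0,2,0],[0,0,0],5]]'

```text
time: 36.22
tool_pos: [473.8, -70.4, 122.1]
tcp_rot: [-1.569, 0.005, -3.04]
contact_force: [-0.6, -0.5, -1.1]
grip_width: 13.6
```

Request:
send_rows --moves '[[[0,2,0],[0,0,0],5],[[0,2,0],[0,0,0],5]]'

```text
time: 36.48
tool_pos: [473.8, -70.5, 117.8]
tcp_rot: [-1.569, 0.004, -3.04]
contact_force: [0.3, 0.6, -0.7]
grip_width: 13.6
```

Request:
send_rows --moves '[[[0,1,0],[0,0,0],5],[[0,1,0],[0,0,0],5]]'

```text
time: 36.72
tool_pos: [473.8, -70.4, 115.7]
tcp_rot: [-1.569, 0.004, -3.04]
contact_force: [-0.7, -1.0, -1.3]
grip_width: 13.8
```

Request:
send_rows --moves '[[[0,1,0],[0,0,0],5]]'

```text
time: 36.85
tool_pos: [473.9, -70.5, 114.6]
tcp_rot: [-1.569, 0.005, -3.04]
contact_force: [1.1, -0.3, -0.9]
grip_width: 14.2
```

Request:
send_rows --moves '[[[0,1,0],[0,0,0],5]]'

```text
time: 36.98
tool_pos: [474.2, -70.5, 114.0]
tcp_rot: [-1.569, 0.005, -3.04]
contact_force: [-1.3, 0.5, 7.7]
grip_width: 13.5
```

Request:
send_rows --moves '[[[0,0.7,0],[0,0,0],5]]'

```text
time: 37.1
tool_pos: [474.5, -70.4, 114.0]
tcp_rot: [-1.569, 0.006, -3.04]
contact_force: [-2.2, 1.8, 7.8]
grip_width: 13.6
```

Floor reached at TCP z 114.0, against 113.7 predicted. Next I release and retreat.

Request:
send_rows --moves '[[[0,0,0],[0,0,0],45],[[0,0,0],[0,0,0],45],[[0,0,0],[0,0,0],45],[[0,-12,0],[0,0,0],45],[[0,-15,0],[0,0,0],45],[[0,-20,0],[0,0,0],45],[[0,-30,0],[0,0,0],45],[[0,-30,0],[0,0,0],45],[[0,0,0],[0,0,0],45],[[0,0,0],[0,0,0],45]]'

```text
time: 38.35
tool_pos: [473.9, -70.4, 228.0]
tcp_rot: [-1.567, 0.009, -3.04]
contact_force: [0.2, 0.0, -0.2]
grip_width: 45.1
```

```bash
python3 -c "
from look import *
look('w18',[])
w=cv2.imread('pics/w18.png')
s=viewer.capture('scene');cv2.imwrite('pics/s18z.png',cv2.resize(s[150:400,180:440],None,fx=2.4,fy=2.4,interpolation=cv2.INTER_CUBIC))
"
```

```text
(no output)
```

View pics/w18.png

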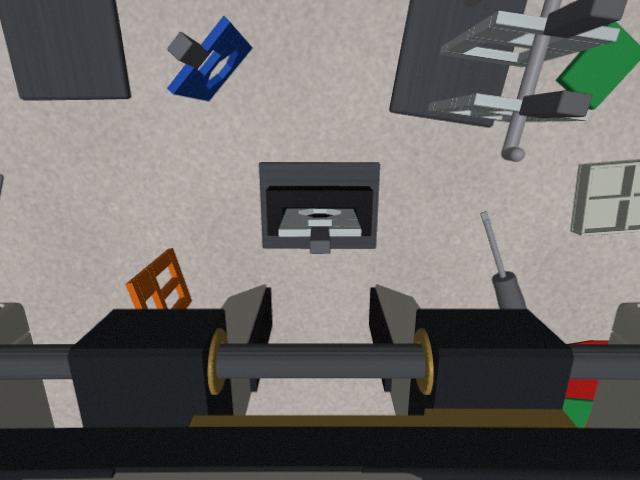

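View pics/s18z.png

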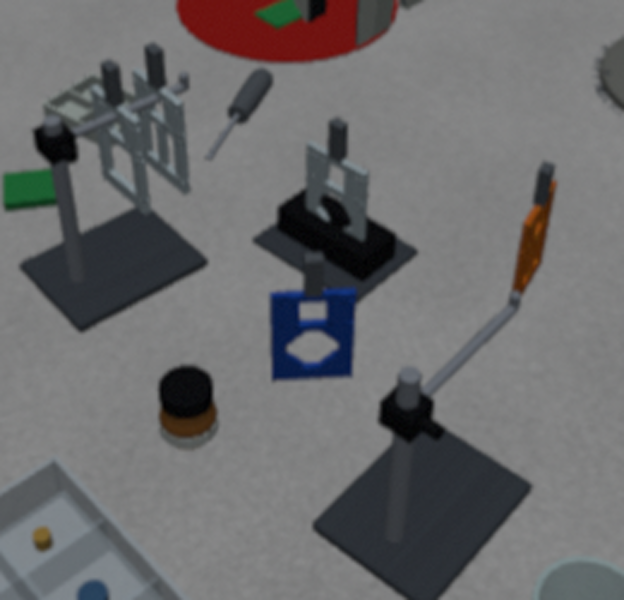

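```bash
python3 -c "
from look import *
w=cam('w18')
a,b=atz(w,(278.5,232.5),103),atz(w,(361.5,232.5),103);print(a,b,(a+b)/2,np.linalg.norm(a-b))
o=bot.get_obs();print(o['time'],o['tool_pos'],o['contact_force'],o['grip_width'])
bot.close_job()
"
```

```text
[471.3 -38.7 103. ] [ 477.8 -102.4  103. ] [474.55 -70.55 103.  ] 64.0307738513287
38.45 [473.92584039 -70.41471748 227.67931978] [ 0.00952548  0.48916339 -0.4600587 ] 44.94804673154982
the job is handed in; nothing more can be done
```

The job is handed in at 38.5 s. Both front carriers hang on the spare hook, and the carrier with the eight-sided window stands in the black holder's slot.

**What I did**
- I touched both lips gently, at about 8 to 9 N, and found the spare lip 14 mm higher than the crowded one. That puts its arm axis at about 154 mm.
- I moved the square-window carrier first, then the bar-window one. They hang about 50 and 92 mm from the spare post.
- I then took the eight-sided-window carrier off and lowered it until I felt the slot floor at about 8 N. I let go and backed off.

**Last checks**
- The pictures show both front carriers hanging free and upright. The bystanders in view look untouched, but I did not measure them, and the spool, brush cup and tweezers were outside or at the edge of the last pictures.
- The eight-sided-window carrier is about 1 mm across and less than 0.5 mm along from the slot centre. The floor was felt at TCP z 114.0 mm, against 113.7 expected.
- The gripper touches nothing.

**Disagreements**
- The fingertips showed up about 0 to 2 mm ahead of the TCP, both in the pictures and by touch, not the stated 22 mm. I used the touch readings, and the carriers came to rest where those predicted.
- My first picture estimate of the spare lip was too low, about 158 mm against 168 mm by touch.

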